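# Clip filter panels into their bays

## Robot

A 6-joint arm with a two-finger parallel gripper is mounted at the origin on a cart in front of the work surface, level with it; the furniture and walls round the work are solid. World frame = base frame: x ahead of the robot, y to its left, z up, the work surface at z = 0. Lengths are in mm, angles in rad, forces in N, time in s.
With the tool pointing down it reaches from about 350 to 875 mm from the base axis. Payload 4.2 kg.
Tool frame: the origin (TCP) lies midway between the tips of the shut fingers; the grasp point (between the pads) lies 19 mm behind it (arm.tcp_to_grasp is the distance from the TCP to the grasp point, in mm); z points along the fingers, y is the line along which they close (so a half turn about z gives the same grasp; the last joint's range is limited). The gripper opens to 85 mm and grips with 20 to 120 N. Pads are 22 mm wide; open, the fingers measure 114 mm over their backs; the gripper's body (76 mm by 85 mm) begins 54 mm behind the grasp point. The pads swing forward as they close: fully open they stand 13 mm farther back than shut.
Start: joints at [1.371, 0.385, 0.008, 0, -1.194, -0.259], TCP at [276.762, 560.359, 231.312] pointing down, gripper open.
Joint ranges: [-3.14, 3.14], [-1.21, 2.06], [-1.07, 1.41], [-3.16, 2.05], [-2.99, -0.16], [-3.1, 3.1]. Speed limits (rad/s): [2.79, 2.79, 3.14, 3.14, 3.14, 3.14].

## Interface

Orientations are given as a unit quaternion [x, y, z, w].
In Python, from bench import arm gives the robot as it stands.
- The arm moves only by the tool arm_command, never from a script. Its argument "rows" is a list of rows, each a list of 2 entries, a list of its own where there are three numbers: the shift along the tool's x, y, z as a fraction of full scale, then the turn, a rotation vector about the tool's x, y, z as a fraction of full scale. In form: [[[x, y, z], [wx, wy, wz]], ...]. A call has 1 to 5 rows; each row is the pose to reach, as a shift and turn from the pose commanded when the call began, along the tool's axes at that moment, turning the shorter way round; what a row does not reach only later rows make up. Full scale, the value 1, is 0.25 m for a shift and 180 degrees for a turn. A row lasts 1/10 s, in which the tool goes at most 50 mm and 8.59 degrees, less where a joint would pass 70% of its speed; a pose out of reach is approached as far as the arm can. A call with a number of a shift or a turn outside -1 to 1 is refused whole. A call with a gripper value outside its range is refused whole. "grip" is the opening, from 0 (shut) to 1 (fully open), set as the call begins (left out, the last holds). The fingers move at their own pace and stop on an object; the grip force is fixed at half the most. Time passes only in rows, so rows that repeat a pose let the fingers close. It gives the time, the measured TCP pose, the force, the opening and the grip force at its end, in the units of the state.
- arm.read_state(): the state, without advancing time (a new reading comes with each control period).
- arm.get_image(name): name is "scene" or "side" or "wrist"; returns (picture, depth): 384x512x3 uint8, blue, green, red; 384x512 float32, mm along the optical axis (not along the pixel's ray), 0 where there is no reading.
- arm.camera_info(name): a dict with "fx", "fy", "cx", "cy" (pixels), "extrinsics" (4x4, takes a point from camera to world coordinates). Camera axes: x right, y down, z forward; pixel columns grow to the right and rows downward; lengths in mm; the calibration is good to about 2 mm. The wrist camera is an equidistant fisheye: a pixel r from the principal point sees the ray r / f radians off the axis. A picture is of the moment at which its call begins: read the wrist's pose just before it. camera_info takes no time and is no camera call; for the wrist camera it gives the pose at the moment of the call.
- arm.job_done(): hands the job in; it is judged then, once.
Trained networks look in the newest picture that a camera, given by its name, has taken for a name from the list of things; names that differ only in an ending like _2 or _b are one class to them, and where a whole thing is asked for, a point or a joint stands for the part that bears it (a point fixed in the world has none). Each returns a list of dicts, best first, with "score" (0 to 1); they miss things now and then, are a little off and sometimes report something else, mostly with a low value. They report only what shows in the picture. A call takes as long as a camera call. They do not tell look-alikes from the thing itself.
- arm.spot_in(camera, query): "position" ([column, row] in pixels, amid what is visible of it).
The state is a dict: "clock": time; "joints": joint angles; "joint_vel": joint speeds; "joint_efforts": joint torques, N m; "position": TCP position; "ee_rot": TCP orientation; "contact_force": force on the tool from outside, world axes, zero at the start; "wrist_torque": the same for the moment, N m; "gripper_width": finger opening in mm; "grasp_force": force on a finger pad.
Only numpy, scipy, OpenCV 4.12 (cv2) and the standard library are available. Lean on these libraries where they do the work, as an engineer would, in place of code of your own. Each camera call takes 0.05 s, during which the arm holds its last target. There are 200 camera calls.

## Task

Move the two filter panels from the white stand into the leaning spring-clip slots of the grey filter unit, each into the slot with lips of its own colour, pushed in past the spring rollers until fully home. Also turn the unit's bay selector the shorter way round until its white pointer stands at the white index mark on its rim. Leave the spray can, the blower bulb and the green bottle standing where they are.

Things in the scene. Friction and masses are not known exactly. Their poses are not given: they have to be found in the camera images.
- panel_blue: blue filter panel, loose, 0.1 kg: flat cassette 84 (x) x 10 (y) x 95 mm (z), white pleated faces, a notch in each side edge; origin at the centre of its lower edge, z up. Same when turned half round about z. Starts upright in either groove of the stand. Pinch it across its 10 mm thickness at the black ribs, mid top edge, 75 to 87 mm above the origin; what lies above 50 mm stays out of the slot.
- panel_orange: orange filter panel, loose, 0.1 kg: flat cassette 84 (x) x 10 (y) x 95 mm (z), white pleated faces, a notch in each side edge; origin at the centre of its lower edge, z up. Same when turned half round about z. Starts upright in either groove of the stand. Pinch it across its 10 mm thickness at the black ribs, mid top edge, 75 to 87 mm above the origin; what lies above 50 mm stays out of the slot.
- slot_blue: slot with blue lips on the grey unit; origin at the centre of its floor. z points up out of the slot, leaning 30 degrees from vertical towards the robot (the unit's -x); x along the slot, y across it. Channel 13 mm wide, 87 mm long, walls 38 mm high. Seated: the panel's frame coincides with this one (or is turned half round about z), lower edge on the floor.
- slot_orange: slot with orange lips on the grey unit; origin at the centre of its floor. z points up out of the slot, leaning 30 degrees from vertical towards the robot (the unit's -x); x along the slot, y across it. Channel 13 mm wide, 87 mm long, walls 38 mm high. Seated: the panel's frame coincides with this one (or is turned half round about z), lower edge on the floor.
- lips_blue (a point): centre of the blue slot's mouth, 48 mm up its z; lips flare to about 24 mm apart across. With a panel's lower edge about 24 mm above the floor it meets a sprung steel roller at each end of the slot: about 10 N along -z pushes past them (its weight does not); over the last 7 mm they snap into the side notches. They then pull it down and hold it with about 15 N.
- lips_orange (a point): centre of the orange slot's mouth, 48 mm up its z; lips flare to about 24 mm apart across. With a panel's lower edge about 24 mm above the floor it meets a sprung steel roller at each end of the slot: about 10 N along -z pushes past them (its weight does not); over the last 7 mm they snap into the side notches. They then pull it down and hold it with about 15 N.
- stand: white stand 110 x 130 x 24 mm, fixed, origin at the centre of its underside; two grooves along its x at y = -37.5 and +37.5 mm, floors 8 mm and rims 24 mm above the underside; the panels stand in them with 2 mm play across
- filter_unit: grey base plate 160 (x) x 300 (y) x 14 mm, fixed, origin at the centre of its underside. The slots stand on it at y = +15 and +105 mm, either colour in either place, the selector at y = -95 mm; its -x side faces the robot
- selector (a joint): the bay selector: angle in rad, counter-clockwise from above positive, about a vertical axis. It turns endlessly with light friction (0.05 N m) and stays where it is left; 0 and 6.283 both mean pointer at the index mark. Starts between 0.6 and 5.68
- pointer_tip (a point): end of the selector's white pointer, 40 mm from the selector's axis. The grip is an upright grey bar along the pointer line, centred on the axis, 58 mm long, 12 mm wide, its top 33 mm above this point, standing 32 mm above the disc below it
- index_mark (a point): white index mark on the selector's rim, 40 mm from the axis in the unit's +x direction, at the pointer tip's height; the selector's axis is at 40 mm from here in the unit's -x direction (36 mm above the worktop)
- spray_can: white spray can with blue band, 43 mm across, 184 mm tall, origin at the centre of its underside; a bystander to leave standing
- blower: black rubber blower bulb with upright red nozzle, 49 mm across, 121 mm tall, origin at the centre of its underside; a bystander to leave standing
- green_bottle: green bottle with white cap, 36 mm across, 90 mm tall, origin at the centre of its underside; a bystander to leave standing
Mind the look-alikes: they are no part of the job. What is meant by the panel_orange is not red or yellow, and is the larger of those in its own colour.

How it is judged:
By the outcome, as a careful person would: the job done as asked, in the order asked, and still so for the second after the job is handed in, with the robot touching nothing.
It also fails if it takes over 72 s, if anything falls off the work surface, if the arm or the gripper's body presses on something with over 40 N, if the wrist force passes 120 N, or if a joint passes its speed limit or range.

## Working session

There is one attempt and no reset: what is moved stays moved. The work goes in short steps, Python scripts to look and compute and a tool call to move; the robot and the scene stay as the last step left them, time stands still between calls to the robot, and variables do not carry over. Pictures are saved under pics/ and viewed, at most 10 in all, crops included, and the job is handed in when it is done.

Besides the shell and the picture viewer there is one more tool, called after "Request:" by a JSON object that holds its "method" and its "body", one argument or row to a line. arm_command: Moves the arm, as the interface text tells. Shift numbers are shares of 0.25 m and turn numbers shares of 180 degrees, none past 1 either way. Its arguments: {"type":"object","properties":{"rows":{"type":"array","items":{"type":"array"}},"grip":{"type":"number"}},"required":["rows"]}

```bash
mkdir -p pics; ls; python3 - <<'E'
from bench import arm
import cv2,numpy as np
s=arm.read_state();print(s)
a={}
for c in("scene","side"):
    im,d=arm.get_image(c);a[c]=im
    np.savez(f"pics/{c}0.npz",im=im,d=d,**{k:np.array(v) for k,v in arm.camera_info(c).items()})
    cv2.imwrite(f"pics/{c}0.png",cv2.resize(im,(800,600),interpolation=cv2.INTER_CUBIC))
    for q in("panel_blue","panel_orange","slot_blue","slot_orange","pointer_tip","index_mark","spray_can","blower","green_bottle","stand","filter_unit"):
        print(c,q,[(np.round(r["position"]).tolist(),round(r["score"],2)) for r in arm.spot_in(c,q)[:3]])
print(arm.camera_info("wrist"))
E
```

```text
pics
{'clock': 0.0, 'joints': array([ 1.37056723e+00,  3.85544254e-01,  6.61703581e-03, -5.25721813e-04,
       -1.19398876e+00, -2.58615675e-01]), 'joint_vel': array([-0.00027273, -0.00094568,  0.00017953,  0.00180245,  0.00042601,
       -0.00069962]), 'joint_efforts': array([ 4.44108018e-04, -3.92292416e+01,  1.88402206e+01,  4.18623447e+00,
       -4.69354927e-03, -2.70609050e-06]), 'position': array([276.52789941, 559.83986511, 230.22160132]), 'ee_rot': array([ 9.73775281e-01, -2.27509384e-01, -2.13277551e-04,  1.06650357e-03]), 'contact_force': array([-0.38558257,  0.17556754, -0.15115563]), 'wrist_torque': array([ 0.03018534, -0.03486495,  0.03507156]), 'grasp_force': 0.0, 'gripper_width': 85.12206622164413}
scene panel_blue [([183.0, 151.0], 0.87)]
scene panel_orange [([196.0, 166.0], 0.92), ([174.0, 198.0], 0.74), ([270.0, 296.0], 0.58)]
scene slot_blue [([284.0, 218.0], 0.8)]
scene slot_orange [([297.0, 244.0], 0.55)]
scene pointer_tip [([321.0, 281.0], 0.75)]
scene index_mark [([314.0, 276.0], 0.72), ([224.0, 193.0], 0.39)]
scene spray_can [([270.0, 297.0], 0.61)]
scene bl
[... 476 characters left out ...]
 []
side index_mark [([255.0, 196.0], 0.67)]
side spray_can [([309.0, 148.0], 0.59)]
side blower [([188.0, 234.0], 0.74)]
side green_bottle [([266.0, 218.0], 0.68)]
side stand [([274.0, 291.0], 0.62)]
side filter_unit [([259.0, 194.0], 0.86)]
{'fx': 297.3186396354542, 'fy': 297.3186396354542, 'cx': 255.24756516963072, 'cy': 195.2139949380616, 'extrinsics': array([[-4.42960875e-01, -8.63963894e-01, -2.39482887e-01,
         3.36760028e+02],
       [-8.96540500e-01,  4.27130693e-01,  1.17364826e-01,
         5.30241168e+02],
       [ 8.91519369e-04,  2.66694133e-01, -9.63780807e-01,
         3.73660436e+02],
       [ 0.00000000e+00,  0.00000000e+00,  0.00000000e+00,
         1.00000000e+00]])}
```

View pics/scene0.png

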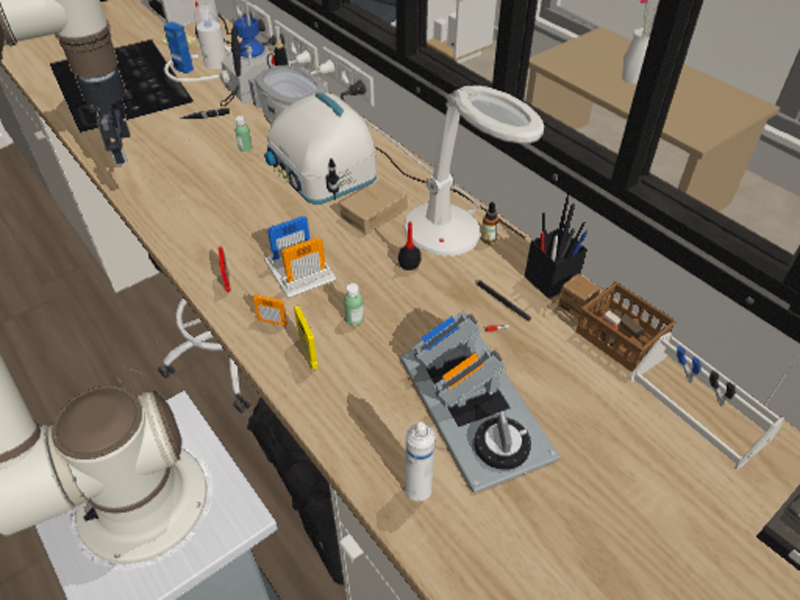

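View pics/side0.png

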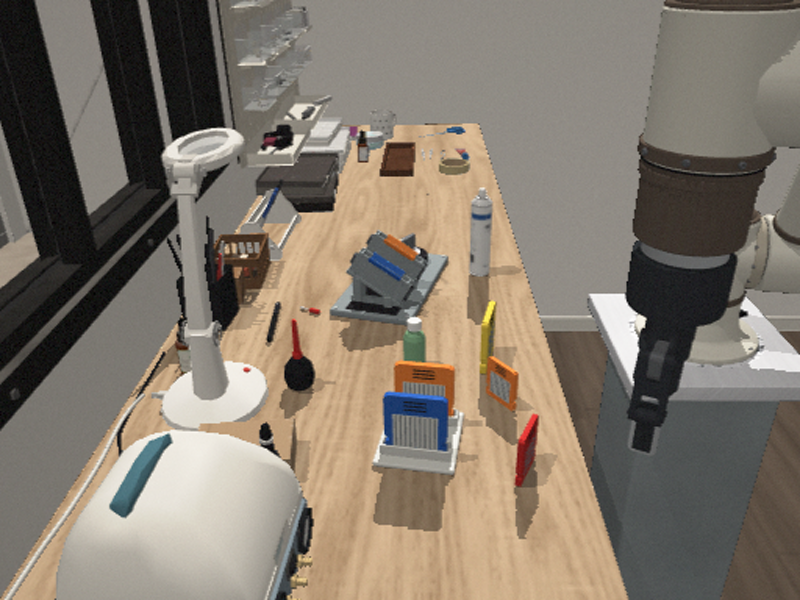

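```bash
cat > h.py <<'E'
import numpy as np
def load(c): return np.load(f"pics/{c}.npz")
def cloud(z):
    d=z["d"].astype(float);v,u=np.mgrid[:d.shape[0],:d.shape[1]]
    P=np.stack([(u-z["cx"])/z["fx"]*d,(v-z["cy"])/z["fy"]*d,d],-1)
    E=z["extrinsics"];W=P@E[:3,:3].T+E[:3,3];W[d<=0]=np.nan
    return W
E
python3 - <<'E'
from h import *
pts={"scene0":dict(pb=(183,151),po=(196,166),po2=(174,198),x=(270,296),sb=(284,218),so=(297,244),pt=(321,281),im=(314,276),bl=(263,162),gb=(223,196),st=(189,178),fu=(308,272)),
"side0":dict(pb=(265,269),po=(337,288),po2=(277,244),po3=(309,212),sb=(241,175),so=(253,163),im=(255,196),can=(309,148),bl=(188,234),gb=(266,218),st=(274,291))}
for c in pts:
    z=load(c);W=cloud(z);print(c,"cam",np.round(z["extrinsics"][:3,3]))
    for k,(u,v) in pts[c].items(): print(k,np.round(W[v,u]),z["im"][v,u])
E
```

```text
scene0 cam [   0. -662. 1008.]
pb [479. 325.  72.] [171 166 165]
po [477. 246.  65.] [179 186 188]
po2 [361. 193.  40.] [149 153 154]
x [ 348. -272.  115.] [193 199 201]
sb [543. -96.  83.] [142 142 135]
so [ 516. -181.   77.] [138 138 132]
pt [ 500. -290.   52.] [54 53 53]
im [ 504. -263.   37.] [151 149 150]
bl [670. 151.  41.] [37 36 35]
gb [475.  99.  53.] [102 135 101]
st [451. 256.  21.] [125 141 159]
fu [ 502. -243.   33.] [60 56 58]
side0 cam [ 476. 1046.  620.]
pb [486. 336.  68.] [101 103 103]
po [344. 373.  51.] [38 40 91]
po2 [460. 262.  79.] [ 31  79 148]
po3 [381. 132.  83.] [ 48 131 152]
sb [558. -77.  83.] [87 86 83]
so [ 526. -161.   83.] [87 87 82]
im [519. -68.  19.] [58 57 56]
can [ 352. -230.  103.] [137 140 143]
bl [673. 174.  46.] [21 21 22]
gb [485. 126.  62.] [ 90 122  92]
st [468. 345.  18.] [123 128 130]
```

The scene view shows the stand at about (300,260) of 800 px, with blue behind and orange in front. The loose red, yellow and small orange panels beside it are look-alikes. The unit is at about (480,400), with the blue slot farther left and the selector at (500,440).

```bash
cat >> h.py <<'E'
import cv2
def rect(p):
    (c,s,a)=cv2.minAreaRect(p.astype(np.float32)[:,:2]);return np.round(c,1),np.round(s,1),round(a,1)
def near(W,c,r,lo,hi): return (np.hypot(W[...,0]-c[0],W[...,1]-c[1])<r)&(W[...,2]>lo)&(W[...,2]<hi)
E
python3 - <<'E'
from h import *
for c in("scene0","side0"):
    z=load(c);W=cloud(z);hsv=cv2.cvtColor(z["im"],cv2.COLOR_BGR2HSV);H,S,V=[hsv[...,i].astype(int) for i in range(3)]
    blue=(H>100)&(H<125)&(S>140);org=(H>7)&(H<19)&(S>170)
    print(c)
    for n,m,ce in(("pb",blue,(482,330)),("po",org,(467,255))):
        for lo,hi in((45,105),(97,106)):
            p=W[m&near(W,ce,70,lo,hi)]
            if len(p)<5: print(n,len(p));continue
            mu=p.mean(0);_,_,v=np.linalg.svd(p[:,:2]-mu[:2]);print(n,lo,len(p),mu.round(1),"dir",np.degrees(np.arctan2(v[0,1],v[0,0])).round(1),rect(p),p[:,2].max().round(1))
    m=near(W,(467,290),110,17,28)&(S<60);print("stand",m.sum(),rect(W[m]))
    m=near(W,(530,-170),190,9,18);print("unit",m.sum(),rect(W[m]))
    for n,m in(("lb",blue),("lo",org)):
        p=W[m&near(W,(530,-130),130,30,130)]
        if len(p)>5: mu=p.mean(0);_,_,v=np.linalg.svd(p-mu);print(n,len(p),mu.round(1),v.round(2).tolist(),rect(p))
    m=near(W,(500,-260),60,58,74);p=W[m];print("bar",len(p),p.mean(0).round(1) if len(p) else"",rect(p) if len(p)>4 else"")
    m=near(W,(500,-260),60,28,42)&(V>190)&(S<40);p=W[m];print("white",len(p),p.round(0).tolist()[:12])
    m=near(W,(500,-260),60,28,42)&(V<90);p=W[m];print("ring",len(p),rect(p) if len(p)>4 else"")
    for n,ce in(("can",(350,-260)),("bulb",(672,163)),("gb",(480,112))):
        p=W[near(W,ce,60,15,190)];print(n,len(p),rect(p),p[:,2].max().round())
E
```

```text
scene0Traceback (most recent call last):
  File "<stdin>", line 10, in <module>
  File "h.py", line 10, in rect
    (c,s,a)=cv2.minAreaRect(p.astype(np.float32)[:,:2]);return np.round(c,1),np.round(s,1),round(a,1)
            ~~~~~~~~~~~~~~~^^^^^^^^^^^^^^^^^^^^^^^^^^^^
cv2.error: OpenCV(4.12.0) /io/opencv/modules/imgproc/src/convhull.cpp:143: error: (-215:Assertion failed) total >= 0 && (depth == CV_32F || depth == CV_32S) in function 'convexHull'
```

```bash
sed -i 's/cv2.minAreaRect(p.astype(np.float32)\[:,:2\])/cv2.minAreaRect(np.ascontiguousarray(p[:,:2],dtype=np.float32))/' h.py
python3 - <<'E'
from h import *
for c in("scene0","side0"):
    z=load(c);W=cloud(z);hsv=cv2.cvtColor(z["im"],cv2.COLOR_BGR2HSV);H,S,V=[hsv[...,i].astype(int) for i in range(3)]
    blue=(H>100)&(H<125)&(S>140);org=(H>7)&(H<19)&(S>170)
    print(c)
    for n,m,ce in(("pb",blue,(482,330)),("po",org,(467,255))):
        for lo,hi in((45,105),(97,106)):
            p=W[m&near(W,ce,70,lo,hi)]
            if len(p)<5: print(n,len(p));continue
            mu=p.mean(0);_,_,v=np.linalg.svd(p[:,:2]-mu[:2]);print(n,lo,len(p),mu.round(1),"dir",np.degrees(np.arctan2(v[0,1],v[0,0])).round(1),rect(p),p[:,2].max().round(1))
    m=near(W,(467,290),110,17,28)&(S<60);print("stand",m.sum(),rect(W[m]))
    m=near(W,(530,-170),190,9,18);print("unit",m.sum(),rect(W[m]))
    for n,m in(("lb",blue),("lo",org)):
        p=W[m&near(W,(530,-130),130,30,130)]
        if len(p)>5: mu=p.mean(0);_,_,v=np.linalg.svd(p-mu);print(n,len(p),mu.round(1),v.round(2).tolist(),rect(p))
    m=near(W,(500,-260),60,58,74);p=W[m];print("bar",len(p),p.mean(0).round(1) if len(p) else"",rect(p) if len(p)>4 else"")
    m=near(W,(500,-260),60,28,42)&(V>190)&(S<40);p=W[m];print("white",len(p),p.round(0).tolist()[:12])
    m=near(W,(500,-260),60,28,42)&(V<90);p=W[m];print("ring",len(p),rect(p) if len(p)>4 else"")
    for n,ce in(("can",(350,-260)),("bulb",(672,163)),("gb",(480,112))):
        p=W[near(W,ce,60,15,190)];print(n,len(p),rect(p),p[:,2].max().round())
E
```

```text
scene0
pb 45 248 [483.7 325.1  84.6] dir 170.8 (array([486. , 323.1]), array([18.1, 84.2]), 77.6) 104.5
pb 97 61 [482.1 326.6 100.7] dir 171.6 (array([485.9, 325.1]), array([12.8, 80.8]), 78.6) 104.5
po 45 253 [472.1 251.3  84.8] dir 170.5 (array([473.8, 252.7]), array([16.5, 84.2]), 83.4) 104.9
po 97 66 [471.8 252.5 100.9] dir 170.0 (array([474.6, 251.7]), array([15.3, 78.7]), 78.7) 105.1
stand 125 (array([476. , 290.6]), array([111. ,  96.8]), 88.8)
unit 2744 (array([ 553.8, -198.2]), array([300.8, 198.6]), 74.5)
lb 115 [543.6 -81.   94.2] [[-0.84, 0.21, -0.49], [0.31, 0.94, -0.13], [0.44, -0.26, -0.86]] (array([542.2, -85.2]), array([30.6, 59.7]), 72.1)
lo 118 [ 520.2 -165.1   94.8] [[-0.83, 0.24, -0.5], [0.33, 0.94, -0.09], [0.45, -0.24, -0.86]] (array([ 518. , -170.8]), array([31., 60.]), 75.5)
bar 116 [ 508.9 -285.7   67.4] (array([ 510.6, -284.1]), array([56.4, 12.5]), 57.6)
white 127 [[536.0, -274.0, 39.0], [537.0, -274.0, 34.0], [537.0, -277.0, 37.0], [538.0, -279.0, 39.0], [533.0, -277.0, 36.0], [535.0, -279.0, 37.0], [537.0, -281.0, 37.0], [539.0, -282.0, 36.0], [533.0, -2
[... 961 characters left out ...]
40.2, -82.5]), array([33.1, 60.5]), 76.3)
lo 119 [ 517.4 -170.4   94.7] [[-0.82, 0.24, -0.51], [-0.23, -0.97, -0.08], [-0.52, 0.05, 0.85]] (array([ 518.3, -167.9]), array([33.9, 58.1]), 78.1)
bar 44 [ 504.  -282.3   66.8] (array([ 504.8, -283.7]), array([52.7, 13.6]), 58.3)
white 7 [[488.0, -298.0, 37.0], [485.0, -294.0, 38.0], [488.0, -285.0, 39.0], [485.0, -284.0, 39.0], [481.0, -283.0, 40.0], [485.0, -283.0, 36.0], [481.0, -278.0, 38.0]]
ring 26 (array([ 475.9, -285.7]), array([16.2, 50.9]), 14.1)
can 634 (array([ 357. , -241.8]), array([31.8, 41.9]), 80.2) 186.0
bulb 463 (array([688.5, 178.3]), array([49.8, 86.9]), 89.1) 121.0
gb 359 (array([488. , 115.1]), array([35.9, 29.1]), 1.5) 93.0
```

The side view confirms the layout: the blue panel is in the stand's +y groove and orange in the other. The unit sits behind, with its slots leaning within their own plane. I'll move above the stand for a close look.

```bash
cat >> h.py <<'E'
from scipy.spatial.transform import Rotation as Ro
def tool(yaw,tilt=0):
    "tool x at world yaw (deg); tilt deg leans fingers forward (slot insertion at 30)"
    return Ro.from_euler("z",yaw,degrees=True)*Ro.from_euler("y",-tilt,degrees=True)*Ro.from_quat([1,0,0,0])
def go(*targets):
    from bench import arm
    s=arm.read_state();p=s["position"];R=Ro.from_quat(s["ee_rot"])
    print("t",round(s["clock"],2),"pos",p.round(1),"F",s["contact_force"].round(1),"w",round(s["gripper_width"],1))
    for tp,tR in targets:
        d=R.inv().apply(np.array(tp,float)-p);w=(R.inv()*tR).as_rotvec()
        print((d/250).round(4).tolist(),(w/np.pi).round(4).tolist(),"dist",np.linalg.norm(d).round(1),"deg",np.degrees(np.linalg.norm(w)).round(1))
        p,R=np.array(tp,float),tR
def snap(name):
    from bench import arm
    i=arm.camera_info("wrist");im,d=arm.get_image("wrist")
    np.savez(f"pics/{name}.npz",im=im,d=d,**{k:np.array(v) for k,v in i.items()});return im
def wcloud(z):
    d=z["d"].astype(float);v,u=np.mgrid[:d.shape[0],:d.shape[1]]
    x=u-z["cx"];y=v-z["cy"];r=np.hypot(x,y)+1e-9;t=np.tan(np.minimum(r/z["fx"],1.4))
    P=np.stack([x/r*t*d,y/r*t*d,d],-1);E=z["extrinsics"];W=P@E[:3,:3].T+E[:3,3];W[d<=0]=np.nan
    return W
E
python3 - <<'E'
from h import *
go(((420,300,225),tool(-9)),((420,300,225),tool(-9)))
print(tool(-15.5,30).as_matrix().round(2))
E
```

```text
t 1.2 pos [276.8 560.3 231.3] F [ 0.3  0.4 -0.2] w 85.3
[0.9749, 0.68, 0.0253] [0.0, -0.0, -0.096] dist 297.2 deg 17.3
[0.0, 0.0, 0.0] [0.0, 0.0, 0.0] dist 0.0 deg 0.0
[[ 0.83 -0.27  0.48]
 [-0.23 -0.96 -0.13]
 [ 0.5   0.   -0.87]]
```

Request:
{"method": "arm_command", "body": {
  "rows": [
    [[0.975,0.68,0.025],[0,0,-0.096]],
    [[0.975,0.68,0.025],[0,0,-0.096]],
    [[0.975,0.68,0.025],[0,0,-0.096]],
    [[0.975,0.68,0.025],[0,0,-0.096]],
    [[0.975,0.68,0.025],[0,0,-0.096]]
  ],
  "grip": 0.5
}}

```text
clock: 1.7
position: [397.8, 339.6, 226.3]
ee_rot: [0.997, -0.078, 0.0, -0.0]
contact_force: [0.8, 1.1, 0.5]
gripper_width: 42.8
grasp_force: 0.0
```

Request:
{"method": "arm_command", "body": {
  "rows": [
    [[0,0,0],[0,0,0]],
    [[0,0,0],[0,0,0]],
    [[0,0,0],[0,0,0]]
  ]
}}

```text
clock: 2.0
position: [397.2, 342.1, 226.2]
ee_rot: [0.997, -0.078, 0.0, -0.0]
contact_force: [0.1, 0.2, 0.6]
gripper_width: 42.8
grasp_force: 0.0
```

```bash
python3 - <<'E'
from h import *
from bench import arm
go(((420,300,225),tool(-9)))
im=snap("w1");cv2.imwrite("pics/w1.png",cv2.resize(im,(800,600)))
z=load("w1");W=wcloud(z);hsv=cv2.cvtColor(im,cv2.COLOR_BGR2HSV);H,S,V=[hsv[...,i].astype(int) for i in range(3)]
blue=(H>100)&(H<125)&(S>140);org=(H>7)&(H<19)&(S>170)
for n,m,ce in(("pb",blue,(485,328)),("po",org,(474,254))):
  for lo,hi in((98,108),(101,105)):
    p=W[m&near(W,ce,60,lo,hi)];print(n,len(p),p.mean(0).round(1),rect(p))
p=W[near(W,(478,291),110,19,29)&(S<70)];print("stand",len(p),rect(p))
E
```

```text
t 2.0 pos [397.2 342.1 226.2] F [0.1 0.2 0.6] w 42.8
[0.1164, 0.1522, 0.0048] [-0.0002, -0.0001, 0.0001] dist 47.9 deg 0.0
pb 765 [484.7 329.3 102.6] (array([485.5, 329.3]), array([ 8., 79.]), 81.0)
pb 725 [485.3 329.1 102.7] (array([485.2, 329.3]), array([ 8. , 78.3]), 81.0)
po 74 [474.8 260.1 100.3] (array([476.1, 259.9]), array([ 1.1, 74.2]), 81.1)
po 21 [471.8 260.7 101.8] (array([474.4, 260.5]), array([ 1.1, 59.4]), 81.6)
stand 1006 (array([480.1, 292.9]), array([96.2, 96.3]), 81.0)
```

```bash
python3 - <<'E'
from h import *
go(((485.3,329.3,122),tool(-9)),((485.3,329.3,70),tool(-9)))
E
```

```text
t 2.05 pos [397.  342.4 226.1] F [-0.1 -0.2 -0.5] w 42.5
[0.3571, -0.0029, 0.4165] [-0.0001, -0.0, 0.0004] dist 137.2 deg 0.1
[0.0, 0.0, 0.208] [0.0, 0.0, 0.0] dist 52.0 deg 0.0
```

View pics/w1.png

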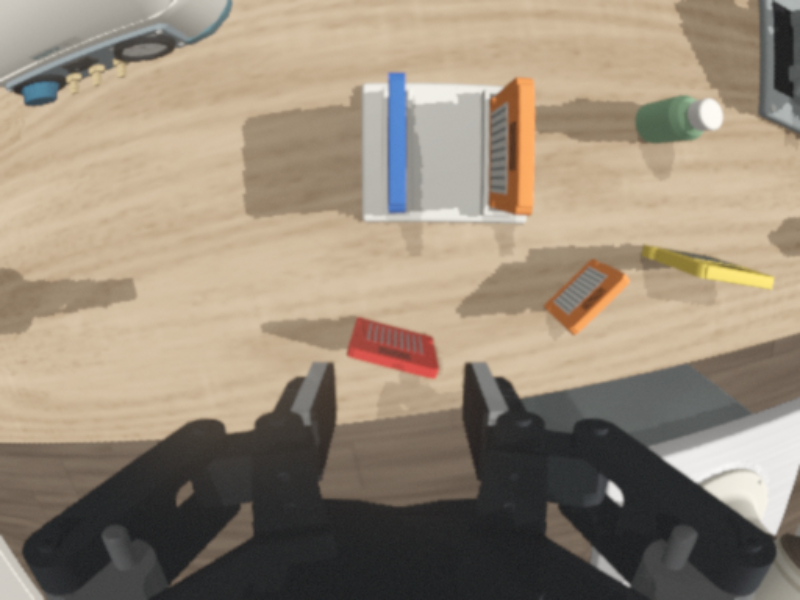

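The wrist view shows the blue panel edge-on at (397,140) and the orange one at (512,145). Both stand in the stand, and the approach to blue is clear.

Request:
{"method": "arm_command", "body": {
  "rows": [
    [[0.357,-0.003,0.416],[0,0,0]],
    [[0.357,-0.003,0.416],[0,0,0]],
    [[0.357,-0.003,0.416],[0,0,0]],
    [[0.357,-0.003,0.5],[0,0,0]],
    [[0.357,-0.003,0.624],[0,0,0]]
  ]
}}

```text
clock: 2.55
position: [486.4, 330.0, 69.3]
ee_rot: [0.997, -0.078, 0.001, -0.001]
contact_force: [-0.4, 0.2, 0.1]
gripper_width: 42.8
grasp_force: 0.0
```

```bash
python3 - <<'E'
from h import *
go(((485.3,329.3,70),tool(-9)))
E
```

```text
t 2.55 pos [486.4 330.   69.3] F [-0.4  0.2  0.1] w 42.8
[-0.0039, 0.0034, -0.0028] [-0.0005, -0.0005, 0.0004] dist 1.5 deg 0.1
```

Request:
{"method": "arm_command", "body": {
  "rows": [
    [[-0.002,0.002,-0.002],[0,0,0]],
    [[-0.002,0.002,-0.002],[0,0,0]],
    [[-0.002,0.002,-0.002],[0,0,0]],
    [[-0.002,0.002,-0.002],[0,0,0]],
    [[-0.002,0.002,-0.002],[0,0,0]]
  ],
  "grip": 0
}}

```text
clock: 3.05
position: [485.2, 328.3, 71.8]
ee_rot: [0.997, -0.078, 0.001, -0.001]
contact_force: [0.2, 0.0, -1.0]
gripper_width: 8.8
grasp_force: 61.0
```

Request:
{"method": "arm_command", "body": {
  "rows": [
    [[0,0,0],[0,0,0]],
    [[0,0,-0.1],[0,0,0]],
    [[0,0,-0.3],[0,0,0]],
    [[0,0,-0.5],[0,0,0]],
    [[0,0,-0.62],[0,0,0]]
  ]
}}

```text
clock: 3.55
position: [486.1, 328.5, 230.6]
ee_rot: [0.997, -0.078, 0.002, -0.002]
contact_force: [0.8, 1.0, -0.3]
gripper_width: 9.0
grasp_force: 61.1
```

```bash
python3 - <<'E'
from h import *
go(((440,100,225),tool(-13)),((450,-135,225),tool(-15.5)))
E
```

```text
t 3.55 pos [486.1 328.5 230.6] F [ 0.8  1.  -0.3] w 9.0
[-0.0396, 0.9316, 0.0172] [-0.0017, -0.0014, 0.0223] dist 233.2 deg 4.0
[0.2504, 0.9069, 0.0] [0.0, 0.0, 0.0139] dist 235.2 deg 2.5
```

Request:
{"method": "arm_command", "body": {
  "rows": [
    [[-0.04,0.93,0.017],[0,0,0.022]],
    [[-0.04,0.93,0.017],[0,0,0.022]],
    [[-0.04,0.93,0.017],[0,0,0.022]],
    [[-0.04,0.93,0.017],[0,0,0.022]],
    [[-0.04,0.93,0.017],[0,0,0.022]]
  ]
}}

```text
clock: 4.05
position: [437.0, 96.9, 221.6]
ee_rot: [0.994, -0.114, -0.0, -0.0]
contact_force: [1.1, 0.3, -2.1]
gripper_width: 9.0
grasp_force: 61.1
```

Request:
{"method": "arm_command", "body": {
  "rows": [
    [[0.25,0.907,0],[0,0,0.014]],
    [[0.25,0.907,0],[0,0,0.014]],
    [[0.25,0.907,0],[0,0,0.014]],
    [[0.25,0.907,0],[0,0,0.014]],
    [[0.25,0.907,0],[0,0,0.014]]
  ]
}}

```text
clock: 4.55
position: [448.1, -137.9, 221.8]
ee_rot: [0.991, -0.136, 0.001, -0.0]
contact_force: [1.4, -0.1, -1.6]
gripper_width: 9.2
grasp_force: 61.1
```

Request:
{"method": "arm_command", "body": {
  "rows": [
    [[0,0,0],[0,0,0]],
    [[0,0,0],[0,0,0]],
    [[0,0,0],[0,0,0]]
  ]
}}

```text
clock: 4.85
position: [448.5, -134.8, 221.4]
ee_rot: [0.991, -0.134, 0.0, -0.0]
contact_force: [-0.8, -0.1, -1.1]
gripper_width: 9.2
grasp_force: 61.0
```

```bash
python3 - <<'E'
from h import *
from bench import arm
go(((450,-135,225),tool(-15.5)))
im=snap("w2");cv2.imwrite("pics/w2.png",cv2.resize(im,(800,600)))
z=load("w2");W=wcloud(z);hsv=cv2.cvtColor(im,cv2.COLOR_BGR2HSV);H,S,V=[hsv[...,i].astype(int) for i in range(3)]
blue=(H>100)&(H<125)&(S>140);org=(H>5)&(H<21)&(S>150)
for n,m,ce in(("lb",blue,(543,-83)),("lo",org,(518,-168))):
    p=W[m&near(W,ce,60,50,135)]
    if len(p)>5: mu=p.mean(0);_,_,v=np.linalg.svd(p-mu);print(n,len(p),mu.round(1),v[0].round(2),"yaw",np.degrees(np.arctan(v[0,1]/v[0,0])).round(1),rect(p))
p=W[near(W,(505,-283),50,60,74)];print("bar",len(p),p.mean(0).round(1),rect(p))
p=W[near(W,(505,-283),60,28,44)&(V>200)&(S<40)];print("white",len(p),p[::max(1,len(p)//25)].round(0).tolist())
p=W[near(W,(505,-283),48,28,44)];print("disc",rect(p),p[:,2].mean())
p=W[near(W,(530,-170),190,9,18)];print("unit",rect(p))
for q in("pointer_tip","index_mark"):
    for r in arm.spot_in("wrist",q)[:2]: u,v=map(int,np.round(r["position"]));print(q,u,v,r["score"],W[v,u].round(1))
E
```

```text
t 4.85 pos [ 448.5 -134.8  221.4] F [-0.8 -0.1 -1.1] w 9.2
[0.0058, -0.0008, -0.0142] [-0.0001, -0.0001, 0.0003] dist 3.8 deg 0.1
lb 560 [543.8 -80.3  95.8] [-0.8   0.32 -0.51] yaw -22.1 (array([541.5, -84.6]), array([26.8, 56.5]), 75.3)
lo 707 [ 519.6 -176.7   97.5] [-0.84  0.19 -0.51] yaw -12.5 (array([ 517.6, -171.5]), array([28. , 58.6]), 74.8)
bar 621 [ 510.7 -280.3   67.8] (array([ 510.5, -282.3]), array([57.6, 12.8]), 56.9)
white 860 [[554.0, -293.0, 30.0], [545.0, -291.0, 32.0], [538.0, -290.0, 36.0], [537.0, -280.0, 37.0], [534.0, -289.0, 36.0], [532.0, -296.0, 37.0], [530.0, -300.0, 37.0], [529.0, -301.0, 36.0], [528.0, -299.0, 37.0], [526.0, -304.0, 37.0], [531.0, -262.0, 37.0], [524.0, -293.0, 38.0], [522.0, -289.0, 36.0], [517.0, -311.0, 36.0], [514.0, -307.0, 37.0], [510.0, -256.0, 37.0], [500.0, -257.0, 38.0], [493.0, -281.0, 36.0], [493.0, -277.0, 37.0], [492.0, -274.0, 38.0], [491.0, -274.0, 36.0], [489.0, -276.0, 38.0], [487.0, -281.0, 36.0], [485.0, -288.0, 36.0], [486.0, -270.0, 36.0], [483.0, -272.0, 36.0]]
disc (array([ 509.4, -283.1]), array([87.9, 90.4]), 26.6) 33.81007000022122
unit (array([ 511. , -178.3]), array([319.4, 248.7]), 67.1)
pointer_tip 366 90 0.83 [ 511.6 -271.3   66.1]
pointer_tip 175 92 0.21 [559.1 -82.3  66.8]
index_mark 309 90 0.7 [ 525.8 -221.6   16.1]
```

View pics/w2.png

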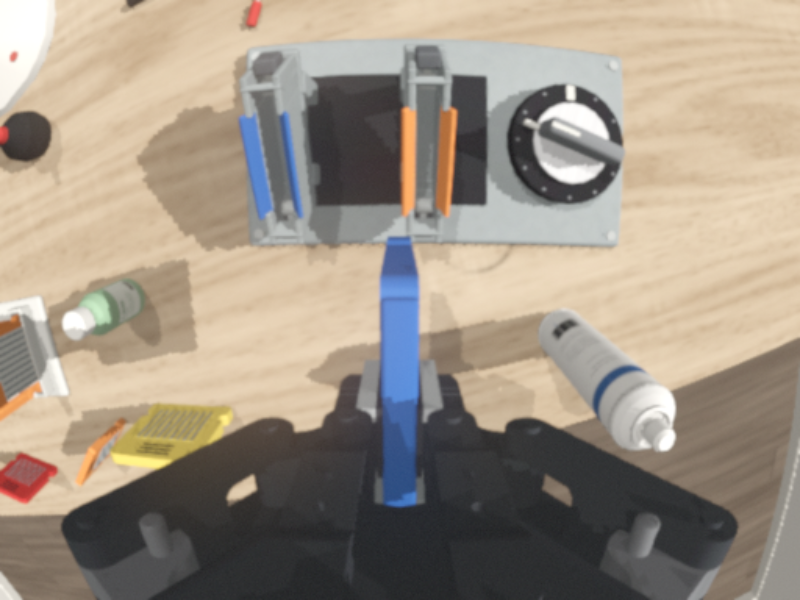

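The wrist view shows the blue lips at (270,165), the orange lips at (428,160), and the selector with its pointer end at (530,123) and index mark at (570,92). The pointer is therefore about 72° CCW of the mark, so the short way is clockwise. Next I'll refine the slot frames.

```bash
python3 - <<'E'
from h import *
pc=lambda a:np.percentile(a,[1,5,50,95,99]).round(1).tolist()
yaw=-15.2
U=Ro.from_euler("z",yaw,degrees=True);S=U*Ro.from_euler("y",-30,degrees=True)
print(S.as_matrix().round(2).tolist())
for c in("w2","scene0","side0"):
    z=load(c);W=(wcloud if c=="w2" else cloud)(z);hsv=cv2.cvtColor(z["im"],cv2.COLOR_BGR2HSV);H,Sa,V=[hsv[...,i].astype(int) for i in range(3)]
    blue=(H>100)&(H<125)&(Sa>140);org=(H>5)&(H<21)&(Sa>150)
    for n,m,ce in(("lb",blue,(541.5,-84.)),("lo",org,(518,-170))):
        for e in([0,0,0],):
            C=np.array([ce[0],ce[1],95.])
            L=S.inv().apply(W[m&near(W,C,50,60,135)]-C);print(c,n,len(L),"x",pc(L[:,0]),"y",pc(L[:,1]),"z",pc(L[:,2]))
        G=S.inv().apply(W[near(W,C,75,25,160)&(Sa<60)]-C);G=G[np.abs(G[:,1])<22];k=np.histogram(G[:,2],np.arange(-60,20,5));print("  grey x",pc(G[:,0]),"z",pc(G[:,2]),k[0].tolist())
        f=G[(np.abs(G[:,1])<4)&(np.abs(G[:,0])<25)];print("  floor z",pc(f[:,2]) if len(f) else "")
        e=G[G[:,2]>-20];print("  upper grey x",pc(e[:,0]),"y",pc(e[:,1]))
z=load("w2");W=wcloud(z);Sa=cv2.cvtColor(z["im"],cv2.COLOR_BGR2HSV)[...,1]
p=W[near(W,(530,-175),190,10,18)&(Sa<50)];q=U.inv().apply(p);print("plate x",pc(q[:,0]),"y",pc(q[:,1]),rect(p))
print("lips/axis in unit dir",U.inv().apply([[541.5,-84.6,0],[517.6,-171.5,0],[510,-282.7,0]]).round(1).tolist())
E
```

```text
[[0.84, 0.26, -0.48], [-0.23, 0.97, 0.13], [0.5, 0.0, 0.87]]
w2 lb 560 x [-30.2, -25.9, 2.3, 26.9, 31.1] y [-13.7, -13.3, 9.1, 11.9, 12.5] z [-5.3, -4.3, 0.4, 3.3, 3.8]
  grey x [-55.1, -49.0, 14.1, 57.9, 62.6] z [-75.6, -50.3, -20.9, -0.2, 0.7] [27, 64, 371, 294, 193, 234, 272, 339, 393, 431, 244, 513, 144, 0, 0]
  floor z [-45.8, -45.7, -44.9, -44.7, -44.6]
  upper grey x [-56.0, -50.0, 28.4, 59.2, 62.6] y [-12.1, -11.8, 1.2, 9.1, 10.5]
w2 lo 707 x [-30.3, -26.2, 5.1, 30.8, 33.8] y [-15.4, -14.9, -10.8, 12.4, 12.5] z [-5.5, -4.4, 1.6, 3.5, 4.1]
  grey x [-54.0, -48.7, 17.5, 60.2, 62.8] z [-48.3, -46.1, -21.6, 0.2, 0.9] [1, 10, 493, 373, 63, 103, 81, 167, 180, 228, 124, 457, 167, 0, 0]
  floor z [-46.6, -46.4, -45.1, -43.9, -43.7]
  upper grey x [-54.1, -49.5, 41.0, 61.1, 62.6] y [-11.8, -10.9, -2.1, 9.3, 10.2]
scene0 lb 115 x [-31.6, -28.8, 0.4, 30.6, 33.4] y [-15.9, -14.6, 8.6, 12.0, 13.8] z [-9.1, -7.4, -0.9, 3.6, 4.5]
  grey x [-58.8, -51.6, 6.9, 55.9, 61.2] z [-82.4, -75.8, -24.2, -1.3, 2.1] [14, 28, 62, 40, 47, 48, 42, 59, 93, 90, 48, 69, 17, 0, 0]
  floor z [-82.1, -81.0, -77
[... 709 characters left out ...]
2, 37, 0, 0]
  floor z [-80.6, -78.4, -68.8, -62.3, -60.8]
  upper grey x [-61.7, -56.7, -1.5, 54.1, 58.9] y [-11.4, -8.6, 10.9, 14.6, 16.2]
side0 lo 138 x [-32.9, -30.0, -0.5, 29.8, 31.9] y [-14.9, -13.5, -7.2, 14.9, 17.1] z [-5.8, -5.5, 0.2, 4.9, 5.9]
  grey x [-62.5, -57.9, -4.3, 54.0, 59.2] z [-41.6, -34.0, -16.2, 1.1, 2.9] [0, 0, 2, 4, 9, 35, 52, 64, 57, 61, 58, 38, 35, 0, 0]
  floor z 
  upper grey x [-61.4, -56.5, -2.8, 54.2, 59.4] y [-11.7, -9.5, 10.1, 14.6, 15.7]
plate x [487.8, 492.2, 562.6, 640.5, 644.7] y [-190.0, -177.0, -57.4, 51.7, 100.2] (array([ 493.1, -179.4]), array([299.7, 246.8]), 74.4)
lips/axis in unit dir [[544.7, 60.3, 0.0], [544.5, -29.8, 0.0], [566.3, -139.1, 0.0]]
```

```bash
cat >> h.py <<'E'
YAW=-15.2
S=Ro.from_euler("z",YAW,degrees=True)*Ro.from_euler("y",-30,degrees=True)
SB=np.array([541.5,-84,95])+S.apply([.7,-.8,-44.8]);SO=np.array([518,-170,95])+S.apply([.7,-1.2,-44.8])
def slot_tcp(o,h,d=63.8,off=(0,0)):
    "TCP pose with the panel's lower edge h above slot floor o; off = panel offset in tool x,y"
    R=S*Ro.from_quat([1,0,0,0]);return o+S.apply([0,0,h])-R.apply([off[0],off[1],d]),R
E
python3 - <<'E'
from h import *
z=load("w2");W=wcloud(z);R=tool(-15.4)
hsv=cv2.cvtColor(z["im"],cv2.COLOR_BGR2HSV);m=(hsv[...,0]>100)&(hsv[...,0]<125)&(hsv[...,1]>120)
P=R.inv().apply(W[m&near(W,(448,-135),75,100,300)]-[448.5,-134.8,221.4]);P=P[np.abs(P[:,1])<9]
f=P[P[:,2]>-15]
print(len(P),np.percentile(P,[1,50,99],axis=0).round(1).tolist())
e=P[P[:,0]>35];print("front edge",np.polyfit(e[:,2],e[:,0],1).round(3),e[:,2].min(),e[:,2].max(),e[:,0].mean(),np.percentile(e[:,1],[3,97]))
t=P[(P[:,0]<35)&(P[:,0]>-35)];print("top",np.polyfit(t[:,0],t[:,2],1).round(3),len(t))
print(SB,SO)
a=slot_tcp(SB,75);b=slot_tcp(SB,30)
go(((448.5,-134.8,245),tool(YAW)),a,b)
E
```

```text
3554 [[-24.9, -4.1, -32.8], [17.0, 0.4, -31.2], [42.9, 5.0, 44.9]]
front edge [ 0.066 41.48 ] -32.69441462125408 51.829026581399006 40.48827399051963 [-3.50431142  4.47179742]
top [-1.0000e-03 -3.1685e+01] 2710
[563.49162829 -90.80399454  56.55206191] [ 539.88675262 -177.19000114   56.55206191]
t 5.0 pos [ 448.8 -134.3  221.5] F [-0.2 -0.1 -0.9] w 9.4
[-0.0006, 0.0021, -0.094] [-0.0001, -0.0001, -0.001] dist 23.5 deg 0.2
[0.1201, -0.2904, 0.273] [0.0, 0.1667, -0.0] dist 104.1 deg 30.0
[0.0, -0.0, 0.18] [0.0, 0.0, 0.0] dist 45.0 deg 0.0
```

Request:
{"method": "arm_command", "body": {
  "rows": [
    [[0,0,-0.094],[0,0,0]],
    [[0.12,-0.29,0.1],[0,0.1667,0]],
    [[0.12,-0.29,0.1],[0,0.1667,0]],
    [[0.12,-0.29,0.1],[0,0.1667,0]],
    [[0.12,-0.29,0.179],[0,0.1667,-0.001]]
  ]
}}

```text
clock: 5.5
position: [506.2, -97.0, 203.6]
ee_rot: [0.964, -0.141, 0.217, 0.054]
contact_force: [0.9, -4.3, -0.0]
gripper_width: 9.1
grasp_force: 61.0
```

Request:
{"method": "arm_command", "body": {
  "rows": [
    [[0,0,0],[0,0,0]],
    [[0,0,0],[0,0,0]]
  ]
}}

```text
clock: 5.7
position: [508.5, -100.1, 206.1]
ee_rot: [0.964, -0.144, 0.217, 0.053]
contact_force: [0.0, -0.1, -1.6]
gripper_width: 9.0
grasp_force: 61.0
```

```bash
python3 - <<'E'
from h import *
go(slot_tcp(SB,75,63.5),slot_tcp(SB,28,63.5))
im=snap("w3");cv2.imwrite("pics/w3.png",cv2.resize(im,(800,600)))
E
```

```text
t 5.7 pos [ 508.5 -100.1  206.1] F [ 0.  -0.1 -1.6] w 9.0
[-0.1202, -0.0953, 0.0691] [0.0174, 0.0237, -0.0056] dist 42.1 deg 5.4
[0.0, -0.0, 0.188] [0.0, 0.0, 0.0] dist 47.0 deg 0.0
```

View pics/w3.png

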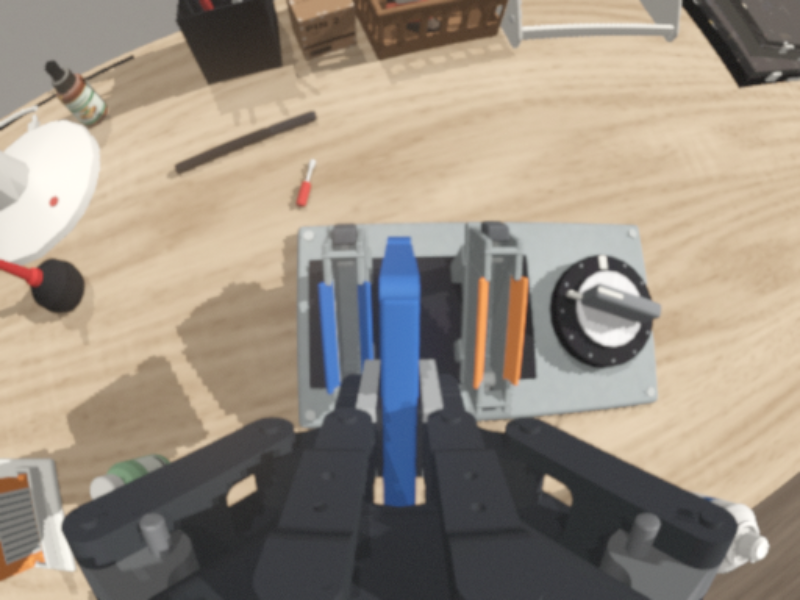

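The panel is above the unit and a little off the blue slot, because the move is not finished. The blue lips are at (345,335) and the orange at (500,330). I'll finish the alignment and refine the slot centres from this view.

Request:
{"method": "arm_command", "body": {
  "rows": [
    [[-0.12,-0.095,0.069],[0.0174,0.0237,-0.0056]],
    [[-0.12,-0.095,0.069],[0.0174,0.0237,-0.0056]],
    [[-0.12,-0.095,0.069],[0.0174,0.0237,-0.0056]],
    [[-0.12,-0.095,0.069],[0.0174,0.0237,-0.0056]]
  ]
}}

```text
clock: 6.15
position: [495.2, -72.9, 182.3]
ee_rot: [0.959, -0.128, 0.251, 0.037]
contact_force: [-0.0, -1.0, -1.2]
gripper_width: 9.0
grasp_force: 61.3
```

```bash
python3 - <<'E'
from h import *
snap("w4")
pc=lambda a:np.percentile(a,[1,5,50,95,99]).round(1).tolist()
for c in("w3","w4"):
    z=load(c);W=wcloud(z);hsv=cv2.cvtColor(z["im"],cv2.COLOR_BGR2HSV);H,Sa,V=[hsv[...,i].astype(int) for i in range(3)]
    blue=(H>100)&(H<125)&(Sa>140);org=(H>5)&(H<21)&(Sa>150)
    for n,m,o in(("b",blue,SB),("o",org,SO)):
        L=S.inv().apply(W[m&near(W,o,65,60,135)]-o);L=L[(L[:,2]>35)&(L[:,2]<55)]
        a=L[L[:,1]>0];b=L[L[:,1]<0]
        print(c,n,len(a),len(b),"x",pc(L[:,0]),"y",pc(L[:,1]),"z",pc(L[:,2]))
        for q in(a,b):
            if len(q)>20:print("  line y=",np.polyfit(q[:,0],q[:,1],1).round(3))
        G=S.inv().apply(W[near(W,o,80,20,160)&(Sa<60)]-o);f=G[(np.abs(G[:,1])<4)&(np.abs(G[:,0])<30)&(G[:,2]<15)];print("  floor",len(f),pc(f[:,2]) if len(f)>5 else "")
        g=G[(G[:,2]>30)&(G[:,2]<50)&(np.abs(G[:,1])<25)];print("  upper",pc(g[:,0]),pc(g[:,1]))
go(slot_tcp(SB,75,63.5),slot_tcp(SB,40,63.5))
E
```

```text
w3 b 486 316 x [-31.4, -26.6, 6.0, 29.6, 32.9] y [-13.9, -13.1, 9.7, 14.0, 14.5] z [39.7, 40.6, 45.6, 48.3, 48.9]
  line y= [-4.0000e-03  1.1543e+01]
  line y= [ -0.031 -10.462]
  floor 406 [-2.0, -1.4, -0.3, 0.8, 1.2]
  upper [-39.0, 1.4, 49.2, 60.4, 61.9] [-10.8, -10.0, 2.8, 11.0, 11.8]
w3 o 255 621 x [-31.6, -28.0, 3.0, 29.8, 33.1] y [-14.3, -13.4, -8.9, 13.9, 14.3] z [39.3, 40.2, 46.0, 48.2, 48.6]
  line y= [-3.0000e-03  1.2483e+01]
  line y= [-7.0000e-03 -1.0267e+01]
  floor 14 [-0.4, -0.3, 0.1, 0.7, 0.9]
  upper [-56.8, -52.7, 36.6, 57.7, 61.3] [-10.4, -9.3, -1.6, 11.4, 11.8]
w4 b 517 148 x [-28.9, -26.5, 5.1, 30.6, 32.9] y [-14.0, -13.7, 10.8, 14.2, 14.6] z [40.1, 41.3, 46.6, 48.2, 48.5]
  line y= [-6.0000e-03  1.1593e+01]
  line y= [  0.026 -13.154]
  floor 0 
  upper [33.8, 36.4, 49.6, 60.5, 61.4] [-10.7, -9.8, 0.8, 10.6, 11.4]
w4 o 236 683 x [-32.8, -29.6, -0.2, 29.4, 32.0] y [-14.0, -12.7, -9.0, 14.0, 14.5] z [39.0, 39.7, 46.0, 48.4, 48.9]
  line y= [-5.0000e-03  1.3077e+01]
  line y= [ 0.014 -9.985]
  floor 0 
  upper [-61.0, -54.0, 25.6, 57.0, 60.7] [-10.4, -9.1, -1.3, 11.7, 12.2]
t 6.2 pos [497.  -72.9 183.8] F [ 1.1 -1.2 -0.6] w 9.0
[-0.0157, -0.0007, 0.0248] [0.0018, 0.0026, -0.0002] dist 7.3 deg 0.6
[0.0, -0.0, 0.14] [0.0, 0.0, 0.0] dist 35.0 deg 0.0
```

Request:
{"method": "arm_command", "body": {
  "rows": [
    [[-0.0157,-0.0015,0.025],[0.0018,0.0026,0]],
    [[-0.0157,-0.0015,0.025],[0.0018,0.0026,0]],
    [[-0.0157,-0.0015,0.025],[0.0018,0.0026,0]]
  ]
}}

```text
clock: 6.5
position: [497.6, -69.6, 184.2]
ee_rot: [0.958, -0.128, 0.253, 0.034]
contact_force: [-0.3, -0.3, -0.3]
gripper_width: 9.4
grasp_force: 61.3
```

```bash
sed -i 's/\[.7,-.8,-44.8\]/[.9,-.5,-44.8]/;s/\[.7,-1.2,-44.8\]/[.9,-.9,-44.8]/' h.py; python3 - <<'E'
from h import *
go(slot_tcp(SB,40,63.5),slot_tcp(SB,26,63.5))
E
```

```text
t 6.5 pos [497.6 -69.6 184.2] F [-0.3 -0.3 -0.3] w 9.4
[-0.0135, 0.0112, 0.1666] [0.0004, 0.0024, 0.0003] dist 41.9 deg 0.4
[0.0, -0.0, 0.056] [0.0, 0.0, 0.0] dist 14.0 deg 0.0
```

Request:
{"method": "arm_command", "body": {
  "rows": [
    [[-0.0135,0.011,0],[0,0.0024,0]],
    [[-0.0135,0.011,0.03],[0,0.0024,0]],
    [[-0.0135,0.011,0.06],[0,0.0024,0]],
    [[-0.0135,0.011,0.06],[0,0.0024,0]]
  ]
}}

```text
clock: 6.9
position: [500.5, -71.7, 179.2]
ee_rot: [0.959, -0.128, 0.248, 0.037]
contact_force: [0.7, 0.4, -0.5]
gripper_width: 9.0
grasp_force: 61.3
```

```bash
python3 - <<'E'
from h import *
go(slot_tcp(SB,40,63.5),slot_tcp(SB,26,63.5))
E
```

```text
t 6.9 pos [500.5 -71.7 179.2] F [ 0.7  0.4 -0.5] w 9.0
[-0.0141, 0.0051, 0.1428] [0.0025, 0.0052, 0.0004] dist 35.9 deg 1.0
[0.0, -0.0, 0.056] [0.0, 0.0, 0.0] dist 14.0 deg 0.0
```

Request:
{"method": "arm_command", "body": {
  "rows": [
    [[0,0,0],[0,0,0]],
    [[0,0,0],[0,0,0]],
    [[0,0,0],[0,0,0]]
  ]
}}

```text
clock: 7.2
position: [499.7, -71.8, 179.4]
ee_rot: [0.959, -0.129, 0.248, 0.037]
contact_force: [-0.4, -0.5, -0.2]
gripper_width: 9.3
grasp_force: 61.3
```

```bash
python3 - <<'E'
from h import *
from bench import arm
go(slot_tcp(SB,40,63.5))
s=arm.read_state();print(s["joints"].round(3),s["joint_vel"].round(3))
E
```

```text
t 7.2 pos [499.7 -71.8 179.4] F [-0.4 -0.5 -0.2] w 9.3
[-0.0121, 0.0043, 0.1449] [0.0025, 0.0051, 0.0003] dist 36.4 deg 1.0
[ 0.039  0.023 -1.015  1.282 -0.161  0.025] [ 0.    -0.003  0.001 -0.001  0.001 -0.002]
```

Joint 5 is at its limit (-0.16), so a 30° tool tilt isn't reachable here. The tool can pivot about the pinch axis, though. I'll put blue back in the stand, regrasp with the tool at -20° and insert at +10°.

```bash
python3 - <<'E'
from h import *
go(((450,-60,235),tool(-13)),((450,120,235),tool(-9)),((485.2,328.5,145),tool(-9)))
E
```

```text
t 7.2 pos [499.7 -71.8 179.4] F [-0.4 -0.5 -0.2] w 9.3
[-0.0703, 0.009, -0.2936] [0.0057, -0.1615, -0.0123] dist 75.5 deg 29.2
[-0.162, -0.7015, 0.0] [0.0, 0.0, -0.0222] dist 180.0 deg 4.0
[0.0086, -0.8458, 0.36] [0.0, 0.0, 0.0] dist 229.8 deg 0.0
```

Request:
{"method": "arm_command", "body": {
  "rows": [
    [[-0.07,0.009,-0.294],[0.0057,-0.1615,-0.0123]],
    [[-0.07,0.009,-0.294],[0.0057,-0.1615,-0.0123]],
    [[-0.07,0.009,-0.294],[0.0057,-0.1615,-0.0123]],
    [[-0.07,0.009,-0.294],[0.0057,-0.1615,-0.0123]],
    [[-0.07,0.009,-0.294],[0.0057,-0.1615,-0.0123]]
  ]
}}

```text
clock: 7.7
position: [446.8, -57.3, 235.5]
ee_rot: [0.987, -0.127, 0.096, 0.03]
contact_force: [0.9, -3.5, -1.3]
gripper_width: 9.2
grasp_force: 61.2
```

```bash
python3 - <<'E'
from h import *
go(((450,120,235),tool(-9)),((485.2,328.5,145),tool(-9)))
E
```

```text
t 7.7 pos [446.8 -57.3 235.5] F [ 0.9 -3.5 -1.3] w 9.2
[-0.162, -0.6885, -0.0554] [0.0145, -0.0626, -0.0313] dist 177.4 deg 12.9
[0.0086, -0.8458, 0.36] [0.0, 0.0, 0.0] dist 229.8 deg 0.0
```

Request:
{"method": "arm_command", "body": {
  "rows": [
    [[-0.162,-0.688,-0.055],[0.0145,-0.0626,-0.0313]],
    [[-0.162,-0.688,-0.055],[0.0145,-0.0626,-0.0313]],
    [[-0.162,-0.688,-0.055],[0.0145,-0.0626,-0.0313]],
    [[-0.162,-0.688,-0.055],[0.0145,-0.0626,-0.0313]],
    [[-0.162,-0.688,-0.055],[0.0145,-0.0626,-0.0313]]
  ]
}}

```text
clock: 8.2
position: [454.6, 120.2, 233.4]
ee_rot: [0.997, -0.079, 0.003, 0.002]
contact_force: [-0.4, 0.0, -1.0]
gripper_width: 9.0
grasp_force: 61.3
```

Request:
{"method": "arm_command", "body": {
  "rows": [
    [[0.0086,-0.846,0.2],[0,0,0]],
    [[0.0086,-0.846,0.2],[0,0,0]],
    [[0.0086,-0.846,0.2],[0,0,0]],
    [[0.0086,-0.846,0.2],[0,0,0]],
    [[0.0086,-0.846,0.36],[0,0,0]]
  ]
}}

```text
clock: 8.7
position: [494.8, 331.1, 146.3]
ee_rot: [0.997, -0.08, 0.007, -0.002]
contact_force: [1.0, 0.3, -0.8]
gripper_width: 9.3
grasp_force: 61.3
```

```bash
python3 - <<'E'
from h import *
go(((485.2,328.5,100),tool(-9)))
E
```

```text
t 8.7 pos [494.8 331.1 146.3] F [ 1.   0.3 -0.8] w 9.3
[-0.0389, 0.0174, 0.1846] [-0.0019, -0.0045, -0.0008] dist 47.4 deg 0.9
```

Request:
{"method": "arm_command", "body": {
  "rows": [
    [[-0.039,0.0174,0.185],[-0.0019,-0.0045,0]],
    [[-0.039,0.0174,0.185],[-0.0019,-0.0045,0]],
    [[-0.039,0.0174,0.185],[-0.0019,-0.0045,0]],
    [[-0.039,0.0174,0.185],[-0.0019,-0.0045,0]]
  ]
}}

```text
clock: 9.1
position: [482.6, 322.5, 99.0]
ee_rot: [0.997, -0.082, -0.003, 0.003]
contact_force: [0.7, -0.6, -0.6]
gripper_width: 9.0
grasp_force: 61.4
```

```bash
python3 - <<'E'
from h import *
from bench import arm
go(((485.2,328.5,72.5),tool(-9)))
z0=None
snap("w5");z=load("w5");W=wcloud(z);hsv=cv2.cvtColor(z["im"],cv2.COLOR_BGR2HSV)
p=W[near(W,(480,293),110,19,29)&(hsv[...,1]<70)];print("stand",len(p),rect(p))
E
```

```text
t 9.1 pos [482.6 322.5  99. ] F [ 0.7 -0.6 -0.6] w 9.0
[0.0071, -0.026, 0.1057] [0.0022, 0.0017, -0.002] dist 27.3 deg 0.6
stand 1775 (array([480.4, 292.3]), array([96.4, 96.5]), 81.2)
```

Request:
{"method": "arm_command", "body": {
  "rows": [
    [[0.007,-0.026,0],[0.0022,0.0017,-0.002]],
    [[0.007,-0.026,0],[0.0022,0.0017,-0.002]],
    [[0.007,-0.026,0],[0.0022,0.0017,-0.002]]
  ]
}}

```text
clock: 9.45
position: [484.2, 328.5, 97.3]
ee_rot: [0.997, -0.078, -0.001, 0.001]
contact_force: [0.3, -1.4, -1.4]
gripper_width: 9.3
grasp_force: 61.4
```

```bash
python3 - <<'E'
from h import *
go(((485.2,328.7,72.5),tool(-9)))
E
```

```text
t 9.45 pos [484.2 328.5  97.3] F [ 0.3 -1.4 -1.4] w 9.3
[0.0042, -0.0017, 0.0992] [0.0006, 0.0007, 0.0001] dist 24.8 deg 0.2
```

Request:
{"method": "arm_command", "body": {
  "rows": [
    [[0.004,-0.002,0],[0,0,0]],
    [[0.004,-0.002,0.04],[0,0,0]],
    [[0.004,-0.002,0.07],[0,0,0]],
    [[0.004,-0.002,0.099],[0,0,0]],
    [[0.004,-0.002,0.099],[0,0,0]]
  ]
}}

```text
clock: 9.95
position: [484.8, 328.7, 71.2]
ee_rot: [0.997, -0.078, -0.002, 0.002]
contact_force: [-0.3, 0.7, 1.1]
gripper_width: 9.1
grasp_force: 62.2
```

```bash
python3 - <<'E'
from h import *
go(((485.2,328.5,72.5),tool(-9)))
E
```

```text
t 9.95 pos [484.8 328.7  71.2] F [-0.3  0.7  1.1] w 9.1
[0.0018, 0.0006, -0.0052] [0.0011, 0.001, 0.0003] dist 1.4 deg 0.3
```

```bash
cat >> h.py <<'E'
def stand_tcp(x,y,up=81,yaw=-9,tilt=-20):
    R=tool(yaw,tilt);return np.array([x,y,8+up])+R.apply([0,0,19]),R
E
python3 - <<'E'
from h import *
p=stand_tcp(485.2,328.7);print(p[0],p[1].apply([0,0,1]));go(p)
E
```

```text
[478.78162315 329.71657102  71.14584021] [-0.33780931  0.05350374 -0.93969262]
t 9.95 pos [484.8 328.7  71.2] F [-0.3  0.7  1.1] w 9.1
[-0.0243, -0.0002, 0.0003] [0.0012, -0.1101, 0.0001] dist 6.1 deg 19.8
```

Request:
{"method": "arm_command", "body": {
  "rows": [
    [[0,0,0],[0,0,0]],
    [[0,0,0],[0,0,0]],
    [[0,0,0],[0,0,0]]
  ],
  "grip": 0.35
}}

```text
clock: 10.25
position: [484.9, 328.5, 71.5]
ee_rot: [0.997, -0.078, -0.002, 0.001]
contact_force: [-0.2, 1.1, 0.5]
gripper_width: 29.9
grasp_force: 0.0
```

Request:
{"method": "arm_command", "body": {
  "rows": [
    [[-0.024,0,0],[0.001,-0.11,0]],
    [[-0.024,0,0],[0.001,-0.11,0]],
    [[-0.024,0,0],[0.001,-0.11,0]],
    [[-0.024,0,0],[0.001,-0.11,0]],
    [[-0.024,0,0],[0.001,-0.11,0]]
  ]
}}

```text
clock: 10.75
position: [478.8, 329.1, 71.3]
ee_rot: [0.982, -0.078, -0.173, -0.013]
contact_force: [-0.9, -0.8, 0.4]
gripper_width: 29.9
grasp_force: 0.0
```

```bash
python3 - <<'E'
from h import *
go(stand_tcp(485.2,328.7))
z=snap("w6");z=load("w6");W=wcloud(z);hsv=cv2.cvtColor(z["im"],cv2.COLOR_BGR2HSV);m=(hsv[...,0]>100)&(hsv[...,0]<125)&(hsv[...,1]>120)
p=W[m&near(W,(485,329),60,98,108)];print(len(p),rect(p),p[:,2].mean())
E
```

```text
t 10.75 pos [478.8 329.1  71.3] F [-0.9 -0.8  0.4] w 29.9
[-0.0002, -0.0026, 0.0006] [0.0002, -0.0003, -0.0003] dist 0.7 deg 0.1
2596 (array([489.9, 327. ]), array([ 9.4, 76.8]), 81.1) 102.22553176227511
```

Request:
{"method": "arm_command", "body": {
  "rows": [
    [[0,-0.002,0],[0,0,0]],
    [[0,-0.002,0],[0,0,0]],
    [[0,-0.002,0],[0,0,0]],
    [[0,-0.002,0],[0,0,0]]
  ],
  "grip": 0
}}

```text
clock: 11.2
position: [478.5, 330.4, 72.3]
ee_rot: [0.982, -0.077, -0.173, -0.014]
contact_force: [-1.3, 1.6, 1.7]
gripper_width: 9.0
grasp_force: 59.1
```

Request:
{"method": "arm_command", "body": {
  "rows": [
    [[0,0,0],[0,0,0]],
    [[-0.034,0,-0.094],[0,0,0]],
    [[-0.1,0,-0.28],[0,0,0]],
    [[-0.178,0,-0.489],[0,0,0]],
    [[-0.178,0,-0.489],[0,0,0]]
  ]
}}

```text
clock: 11.7
position: [482.1, 331.4, 208.8]
ee_rot: [0.983, -0.076, -0.167, -0.018]
contact_force: [0.9, -0.6, -0.0]
gripper_width: 9.3
grasp_force: 58.9
```

```bash
cat >> h.py <<'E'
# panel held with the tool leaning -20 deg relative to it; held = panel origin in tool frame
REL=tool(0,-20).inv()*tool(0,0)   # panel-upright tool frame seen from the tool
def ins(o,h,g=81,off=(0,0)):
    "tool pose (tilt 10) putting the panel's lower edge h above floor o; g grasp height on panel, off=panel x,y offsets in slot axes"
    R=S*Ro.from_euler("y",20,degrees=True)*Ro.from_quat([1,0,0,0])
    return o+S.apply([off[0],off[1],h+g])+R.apply([0,0,19]),R
E
python3 - <<'E'
from h import *
z=snap("w7");z=load("w7");W=wcloud(z);hsv=cv2.cvtColor(z["im"],cv2.COLOR_BGR2HSV);m=(hsv[...,0]>100)&(hsv[...,0]<125)&(hsv[...,1]>120)
from bench import arm
s=arm.read_state();R=Ro.from_quat(s["ee_rot"]);T=tool(-9)
G=s["position"]-R.apply([0,0,19])
P=T.inv().apply(W[m&near(W,G,75,60,320)]-G);P=P[np.abs(P[:,1])<9]  # x along panel, z down from grasp
t=P[(np.abs(P[:,0])<30)&(P[:,2]<-5)];print("top",len(t),np.polyfit(t[:,0],t[:,2],1).round(3))
e=P[P[:,0]>37];print("front",len(e),np.polyfit(e[:,2],e[:,0],1).round(3),np.percentile(P[:,0],[1,99]))
R10=ins(SB,75)
print(R10[1].apply([0,0,1]).round(3))
go(((460,100,245),tool(-13,-5)),((478,-65,245),R10[1]),ins(SB,75))
E
```

```text
top 1821 [ -0.045 -15.083]
front 2098 [3.800e-02 4.258e+01] [-30.7066174   45.04278669]
[ 0.168 -0.046 -0.985]
t 11.75 pos [481.  331.1 206.6] F [ 0.6  0.3 -0.1] w 8.9
[0.0047, 0.925, -0.1717] [0.0024, 0.0808, 0.0222] dist 235.2 deg 15.1
[0.2178, 0.6269, -0.0191] [-0.0005, 0.0833, 0.0122] dist 166.0 deg 15.2
[0.0081, 0.0087, 0.2937] [0.0, 0.0, 0.0] dist 73.5 deg 0.0
```

Request:
{"method": "arm_command", "body": {
  "rows": [
    [[0.005,0.925,-0.17],[0.0024,0.0808,0.0222]],
    [[0.005,0.925,-0.17],[0.0024,0.0808,0.0222]],
    [[0.005,0.925,-0.17],[0.0024,0.0808,0.0222]],
    [[0.005,0.925,-0.17],[0.0024,0.0808,0.0222]],
    [[0.005,0.925,-0.17],[0.0024,0.0808,0.0222]]
  ]
}}

```text
clock: 12.25
position: [456.4, 96.5, 240.4]
ee_rot: [0.992, -0.114, -0.048, -0.001]
contact_force: [0.6, -0.7, 0.5]
gripper_width: 9.4
grasp_force: 58.8
```

Request:
{"method": "arm_command", "body": {
  "rows": [
    [[0.218,0.627,-0.02],[0,0.0833,0.0122]],
    [[0.218,0.627,-0.02],[0,0.0833,0.0122]],
    [[0.218,0.627,-0.02],[0,0.0833,0.0122]],
    [[0.218,0.627,-0.02],[0,0.0833,0.0122]],
    [[0.218,0.627,-0.02],[0,0.0833,0.0122]]
  ]
}}

```text
clock: 12.75
position: [475.0, -68.0, 240.8]
ee_rot: [0.988, -0.133, 0.081, 0.015]
contact_force: [0.5, 0.6, -1.3]
gripper_width: 9.3
grasp_force: 59.0
```

Request:
{"method": "arm_command", "body": {
  "rows": [
    [[0,0,0],[0,0,0]],
    [[0,0,0],[0,0,0]],
    [[0,0,0],[0,0,0]]
  ]
}}

```text
clock: 13.05
position: [476.3, -64.9, 242.0]
ee_rot: [0.988, -0.131, 0.082, 0.014]
contact_force: [0.3, -0.1, -1.0]
gripper_width: 9.1
grasp_force: 59.0
```

```bash
cat >> h.py <<'E'
def held(name,hue):
    "panel in hand: slope of top edge / front edge vs nominal panel axes, top height over grasp"
    from bench import arm
    snap(name);s=arm.read_state();z=load(name);W=wcloud(z);hsv=cv2.cvtColor(z["im"],cv2.COLOR_BGR2HSV);m=(hsv[...,0]>hue[0])&(hsv[...,0]<hue[1])&(hsv[...,1]>120)
    R=Ro.from_quat(s["ee_rot"]);T=R*REL;G=s["position"]-R.apply([0,0,19])
    P=T.inv().apply(W[m&near(W,G,90,20,340)]-G);P=P[np.abs(P[:,1])<9]
    t=P[(np.abs(P[:,0])<30)&(P[:,2]<-5)&(P[:,2]>-30)];c=np.polyfit(t[:,0],t[:,2],1);t=t[np.abs(t[:,2]-np.polyval(c,t[:,0]))<2]
    print("top",len(t),np.polyfit(t[:,0],t[:,2],1).round(3),"y",np.percentile(t[:,1],[3,97]).round(1))
    e=P[(P[:,0]>37)&(P[:,2]>-10)];print("front",len(e),np.polyfit(e[:,2],e[:,0],1).round(3) if len(e)>9 else "",np.percentile(P[:,0],[1,99]).round(1))
    print("joints",s["joints"].round(2))
E
python3 - <<'E'
from h import *
held("w8",(100,125))
go(ins(SB,75),ins(SB,40))
E
```

```text
top 1778 [ 3.0000e-03 -1.2823e+01] y [-3.8  4.8]
front 2061 [-6.0000e-03  4.2587e+01] [-31.2  43.4]
joints [ 0.26  0.04 -0.46  0.11 -0.92  0.99]
t 13.1 pos [476.3 -65.  242.1] F [-0.   0.1 -0.7] w 9.2
[0.0185, 0.0054, 0.2834] [0.002, 0.0023, 0.001] dist 71.0 deg 0.6
[0.0479, 0.0, 0.1316] [0.0, 0.0, 0.0] dist 35.0 deg 0.0
```

Request:
{"method": "arm_command", "body": {
  "rows": [
    [[0.0185,0.0054,0.283],[0.002,0.0023,0.001]],
    [[0.0185,0.0054,0.283],[0.002,0.0023,0.001]],
    [[0.0185,0.0054,0.283],[0.002,0.0023,0.001]],
    [[0.0185,0.0054,0.283],[0.002,0.0023,0.001]],
    [[0.0185,0.0054,0.283],[0.002,0.0023,0.001]]
  ]
}}

```text
clock: 13.6
position: [492.8, -71.4, 175.2]
ee_rot: [0.987, -0.132, 0.088, 0.011]
contact_force: [-0.1, 0.1, -1.2]
gripper_width: 9.1
grasp_force: 59.0
```

```bash
python3 - <<'E'
from h import *
go(ins(SB,60,82,(-.5,0)),ins(SB,28,82,(-.5,0)))
E
```

```text
t 13.6 pos [492.8 -71.4 175.2] F [-0.1  0.1 -1.2] w 9.1
[0.011, -0.0003, 0.0608] [-0.0004, -0.0011, -0.0003] dist 15.5 deg 0.2
[0.0438, 0.0, 0.1203] [0.0, 0.0, 0.0] dist 32.0 deg 0.0
```

Request:
{"method": "arm_command", "body": {
  "rows": [
    [[0.011,0,0.061],[0,-0.0011,0]],
    [[0.011,0,0.061],[0,-0.0011,0]],
    [[0.026,0,0.1],[0,-0.0011,0]],
    [[0.04,0,0.14],[0,-0.0011,0]],
    [[0.04,0,0.14],[0,-0.0011,0]]
  ]
}}

```text
clock: 14.1
position: [507.7, -76.0, 139.9]
ee_rot: [0.987, -0.133, 0.085, 0.011]
contact_force: [1.6, 1.7, -2.0]
gripper_width: 9.1
grasp_force: 59.1
```

```bash
python3 - <<'E'
from h import *
go(ins(SB,27,82,(-.5,0)),ins(SB,-2,82,(-.5,0)))
E
```

```text
t 14.1 pos [507.7 -76.  139.9] F [ 1.6  1.7 -2. ] w 9.1
[0.0194, -0.0024, 0.0353] [-0.0001, 0.0009, -0.0005] dist 10.1 deg 0.2
[0.0397, -0.0, 0.109] [0.0, 0.0, 0.0] dist 29.0 deg 0.0
```

Request:
{"method": "arm_command", "body": {
  "rows": [
    [[0.008,-0.002,0],[0,0.001,0]],
    [[0.014,-0.002,0.018],[0,0.001,0]],
    [[0.019,-0.002,0.035],[0,0.001,0]],
    [[0.019,-0.002,0.035],[0,0.001,0]]
  ]
}}

```text
clock: 14.5
position: [513.2, -77.3, 132.4]
ee_rot: [0.987, -0.133, 0.086, 0.011]
contact_force: [0.9, 0.8, -0.8]
gripper_width: 9.2
grasp_force: 59.1
```

```bash
python3 - <<'E'
from h import *
go(ins(SB,27,82,(-.5,0)),ins(SB,-2,82,(-.5,0)))
E
```

```text
t 14.5 pos [513.2 -77.3 132.4] F [ 0.9  0.8 -0.8] w 9.2
[0.0023, -0.0018, 0.0017] [0.0, 0.0001, -0.0006] dist 0.8 deg 0.1
[0.0397, -0.0, 0.109] [0.0, 0.0, 0.0] dist 29.0 deg 0.0
```

Request:
{"method": "arm_command", "body": {
  "rows": [
    [[0.012,-0.001,0.03],[0,0,0]],
    [[0.022,-0.001,0.055],[0,0,0]],
    [[0.032,-0.001,0.083],[0,0,0]],
    [[0.039,-0.001,0.102],[0,0,0]],
    [[0.039,-0.001,0.102],[0,0,0]]
  ]
}}

```text
clock: 15.0
position: [526.4, -80.8, 108.2]
ee_rot: [0.987, -0.133, 0.086, 0.012]
contact_force: [1.3, 1.2, -7.4]
gripper_width: 9.0
grasp_force: 58.2
```

```bash
python3 - <<'E'
from h import *
go(ins(SB,0,82,(-.5,0)))
E
```

```text
t 15.0 pos [526.4 -80.8 108.2] F [ 1.3  1.2 -7.4] w 9.0
[0.0023, -0.0017, -0.0016] [0.0002, 0.0005, -0.0006] dist 0.8 deg 0.2
```

Request:
{"method": "arm_command", "body": {
  "rows": [
    [[0.003,0,0.009],[0,0,0]],
    [[0.003,0,0.009],[0,0,0]]
  ]
}}

```text
clock: 15.2
position: [526.3, -81.0, 108.0]
ee_rot: [0.987, -0.133, 0.085, 0.012]
contact_force: [-9.2, 4.6, 8.7]
gripper_width: 9.3
grasp_force: 61.0
```

```bash
python3 - <<'E'
from h import *
go(ins(SB,0,82,(-.5,0)))
E
```

```text
t 15.2 pos [526.3 -81.  108. ] F [-9.2  4.6  8.7] w 9.3
[0.0027, -0.0023, -0.0024] [0.0003, 0.0008, -0.0006] dist 1.1 deg 0.2
```

Request:
{"method": "arm_command", "body": {
  "rows": [
    [[0,0,0],[0,0,0]],
    [[0,0,0],[0,0,0]],
    [[0,0,0],[0,0,0]]
  ],
  "grip": 0.4
}}

```text
clock: 15.5
position: [528.5, -81.0, 107.7]
ee_rot: [0.987, -0.133, 0.087, 0.011]
contact_force: [0.7, -0.3, 0.7]
gripper_width: 34.6
grasp_force: 0.0
```

Request:
{"method": "arm_command", "body": {
  "rows": [
    [[-0.02,0,-0.06],[0,0,0]],
    [[-0.06,0,-0.2],[0,0,0]],
    [[-0.1,0,-0.4],[0,0,0]],
    [[-0.14,0,-0.6],[0,0,0]],
    [[-0.14,0,-0.6],[0,0,0]]
  ]
}}

```text
clock: 16.0
position: [471.9, -64.6, 256.4]
ee_rot: [0.987, -0.132, 0.094, 0.01]
contact_force: [1.2, 1.0, 0.6]
gripper_width: 34.4
grasp_force: 0.0
```

```bash
python3 - <<'E'
from h import *
im=snap("w9")
z=load("w9");W=wcloud(z);hsv=cv2.cvtColor(im,cv2.COLOR_BGR2HSV);m=(hsv[...,0]>100)&(hsv[...,0]<125)&(hsv[...,1]>120)
L=S.inv().apply(W[m&near(W,SB+S.apply([0,0,80]),80,60,190)]-SB);L=L[np.abs(L[:,1])<7]
print(len(L),np.percentile(L,[1,50,99],axis=0).round(1).tolist())
t=L[(np.abs(L[:,0])<35)&(L[:,2]>85)];print(np.polyfit(t[:,0],t[:,2],1).round(3),t[:,1].mean())
a=stand_tcp(473.6,255.2,150)
go(((460,60,250),tool(-12,0)),((456,257,220),a[1]))
E
```

```text
983 [[-35.0, -5.9, 40.7], [15.9, -1.4, 94.4], [42.0, 3.3, 96.2]]
[-4.0000e-03  9.4697e+01] -1.2962518468178312
t 16.05 pos [470.9 -64.6 253.4] F [ 0.2  0.6 -1.1] w 34.0
[-0.1731, -0.4695, -0.0162] [0.0002, -0.0585, -0.0181] dist 125.2 deg 11.0
[-0.1795, -0.7675, 0.12] [-0.0029, -0.1111, -0.0165] dist 199.3 deg 20.2
```

Request:
{"method": "arm_command", "body": {
  "rows": [
    [[-0.173,-0.47,-0.016],[0,-0.0585,-0.018]],
    [[-0.173,-0.47,-0.016],[0,-0.0585,-0.018]],
    [[-0.173,-0.47,-0.016],[0,-0.0585,-0.018]],
    [[-0.173,-0.47,-0.016],[0,-0.0585,-0.018]]
  ]
}}

```text
clock: 16.45
position: [458.8, 61.9, 243.8]
ee_rot: [0.995, -0.104, -0.006, 0.002]
contact_force: [0.2, -0.6, 0.4]
gripper_width: 34.1
grasp_force: 0.0
```

Request:
{"method": "arm_command", "body": {
  "rows": [
    [[-0.18,-0.768,0.12],[-0.003,-0.111,-0.0165]],
    [[-0.18,-0.768,0.12],[-0.003,-0.111,-0.0165]],
    [[-0.18,-0.768,0.12],[-0.003,-0.111,-0.0165]],
    [[-0.18,-0.768,0.12],[-0.003,-0.111,-0.0165]],
    [[-0.18,-0.768,0.12],[-0.003,-0.111,-0.0165]]
  ]
}}

```text
clock: 16.95
position: [454.4, 260.2, 211.3]
ee_rot: [0.981, -0.077, -0.18, -0.011]
contact_force: [-0.6, -0.6, 0.1]
gripper_width: 34.3
grasp_force: 0.0
```

Request:
{"method": "arm_command", "body": {
  "rows": [
    [[0,0,0],[0,0,0]],
    [[0,0,0],[0,0,0]],
    [[0,0,0],[0,0,0]]
  ]
}}

```text
clock: 17.25
position: [454.6, 255.5, 215.3]
ee_rot: [0.981, -0.079, -0.178, -0.012]
contact_force: [-0.1, -0.6, -0.1]
gripper_width: 33.9
grasp_force: 0.0
```

```bash
python3 - <<'E'
from h import *
im=snap("w10");z=load("w10");W=wcloud(z);hsv=cv2.cvtColor(im,cv2.COLOR_BGR2HSV);m=(hsv[...,0]>5)&(hsv[...,0]<21)&(hsv[...,1]>150)
for lo,hi in((98,108),(101,105)):
    p=W[m&near(W,(474,255),60,lo,hi)];print(len(p),rect(p),p.mean(0).round(1))
go(stand_tcp(473.6,255.2,150),stand_tcp(473.6,255.2,115),stand_tcp(473.6,255.2))
E
```

```text
23 (array([476.3, 255.1]), array([ 6.8, 79.5]), 80.2) [509.  249.1 100.6]
11 (array([474. , 255.5]), array([ 6.1, 74.8]), 80.7) [503.6 250.5 102. ]
t 17.3 pos [454.7 255.6 215.4] F [-0.4 -0.7 -0.1] w 34.3
[0.1514, -0.0117, 0.2649] [0.0008, 0.0028, -0.0013] dist 76.3 deg 0.6
[0.0479, -0.0, 0.1316] [0.0, 0.0, 0.0] dist 35.0 deg 0.0
[0.0465, -0.0, 0.1278] [0.0, 0.0, 0.0] dist 34.0 deg 0.0
```

Request:
{"method": "arm_command", "body": {
  "rows": [
    [[0.152,-0.012,0.265],[0.0008,0.0028,-0.0013]],
    [[0.152,-0.012,0.265],[0.0008,0.0028,-0.0013]],
    [[0.152,-0.012,0.265],[0.0008,0.0028,-0.0013]],
    [[0.152,-0.012,0.265],[0.0008,0.0028,-0.0013]]
  ]
}}

```text
clock: 17.7
position: [467.6, 256.9, 140.5]
ee_rot: [0.982, -0.077, -0.173, -0.013]
contact_force: [0.4, -0.1, 1.1]
gripper_width: 33.9
grasp_force: 0.0
```

```bash
python3 - <<'E'
from h import *
im=snap("w11");z=load("w11");W=wcloud(z)
p=W[near(W,(474,255),60,99,106)];p=p[np.abs((p-[474,255,0])@[.156,.988,0])<9];print(len(p),rect(p),np.percentile(p[:,0],[2,98]))
go(stand_tcp(474,255.3))
E
```

```text
1772 (array([475.4, 254.7]), array([10.1, 80.1]), 81.2) [440.09553831 513.38899514]
t 17.75 pos [468.1 257.4 141.4] F [-0.2 -0.7 -0. ] w 34.4
[0.0944, 0.0051, 0.2648] [-0.0002, -0.0006, 0.0006] dist 70.3 deg 0.2
```

Orange top centre is (475,255) with the right 10 × 80 size; descending and grasping.

Request:
{"method": "arm_command", "body": {
  "rows": [
    [[0.096,0.006,0.263],[0,0,0]],
    [[0.096,0.006,0.263],[0,0,0]],
    [[0.096,0.006,0.263],[0,0,0]],
    [[0.096,0.006,0.263],[0,0,0]]
  ]
}}

```text
clock: 18.15
position: [468.2, 256.6, 71.7]
ee_rot: [0.982, -0.076, -0.172, -0.014]
contact_force: [0.3, -0.2, 0.5]
gripper_width: 34.2
grasp_force: 0.0
```

```bash
python3 - <<'E'
from h import *
go(stand_tcp(474.5,255))
E
```

```text
t 18.15 pos [468.2 256.6  71.7] F [ 0.3 -0.2  0.5] w 34.2
[0.0006, 0.0023, 0.0023] [-0.0002, -0.0008, 0.0009] dist 0.8 deg 0.2
```

Request:
{"method": "arm_command", "body": {
  "rows": [
    [[0,0.002,0.002],[0,0,0]],
    [[0,0.002,0.002],[0,0,0]],
    [[0,0.002,0.002],[0,0,0]],
    [[0,0.002,0.002],[0,0,0]]
  ],
  "grip": 0
}}

```text
clock: 18.55
position: [467.9, 256.3, 71.4]
ee_rot: [0.982, -0.076, -0.172, -0.014]
contact_force: [-0.0, -0.3, 6.7]
gripper_width: 9.4
grasp_force: 59.2
```

Request:
{"method": "arm_command", "body": {
  "rows": [
    [[0,0,0],[0,0,0]],
    [[-0.034,0,-0.094],[0,0,0]],
    [[-0.1,0,-0.28],[0,0,0]],
    [[-0.178,0,-0.489],[0,0,0]],
    [[-0.19,0,-0.53],[0,0,0]]
  ]
}}

```text
clock: 19.05
position: [469.5, 256.3, 216.0]
ee_rot: [0.983, -0.076, -0.169, -0.016]
contact_force: [0.1, -0.2, -1.8]
gripper_width: 9.3
grasp_force: 58.7
```

```bash
python3 - <<'E'
from h import *
R=ins(SO,75)[1];print(ins(SO,75)[0])
go(((450,55,265),tool(-13,-5)),((440,-140,260),R))
E
```

```text
[ 468.04516232 -157.36019754  173.04067759]
t 19.05 pos [469.5 256.3 216. ] F [ 0.1 -0.2 -1.8] w 9.3
[-0.023, 0.8065, -0.2052] [0.003, 0.0808, 0.023] dist 208.1 deg 15.1
[0.1377, 0.769, 0.008] [-0.0005, 0.0833, 0.0122] dist 195.3 deg 15.2
```

Request:
{"method": "arm_command", "body": {
  "rows": [
    [[-0.023,0.8065,-0.22],[0.003,0.0808,0.023]],
    [[-0.023,0.8065,-0.22],[0.003,0.0808,0.023]],
    [[-0.023,0.8065,-0.22],[0.003,0.0808,0.023]],
    [[-0.023,0.8065,-0.22],[0.003,0.0808,0.023]],
    [[-0.023,0.8065,-0.22],[0.003,0.0808,0.023]]
  ]
}}

```text
clock: 19.55
position: [448.5, 50.9, 265.9]
ee_rot: [0.992, -0.115, -0.046, -0.002]
contact_force: [-0.4, 0.9, -2.1]
gripper_width: 8.9
grasp_force: 58.9
```

Request:
{"method": "arm_command", "body": {
  "rows": [
    [[0.138,0.769,0.008],[0,0.0833,0.0122]],
    [[0.138,0.769,0.008],[0,0.0833,0.0122]],
    [[0.138,0.769,0.008],[0,0.0833,0.0122]],
    [[0.138,0.769,0.008],[0,0.0833,0.0122]],
    [[0.138,0.769,0.008],[0,0.0833,0.0122]]
  ]
}}

```text
clock: 20.05
position: [437.8, -144.7, 259.6]
ee_rot: [0.987, -0.136, 0.082, 0.014]
contact_force: [-0.5, 0.6, -1.9]
gripper_width: 9.7
grasp_force: 59.1
```

Request:
{"method": "arm_command", "body": {
  "rows": [
    [[0,0,0],[0,0,0]],
    [[0,0,0],[0,0,0]],
    [[0,0,0],[0,0,0]]
  ]
}}

```text
clock: 20.35
position: [439.6, -139.7, 259.8]
ee_rot: [0.988, -0.131, 0.082, 0.014]
contact_force: [-0.3, -0.0, -0.9]
gripper_width: 9.5
grasp_force: 59.1
```

```bash
python3 - <<'E'
from h import *
held("w12",(4,22))
go(ins(SO,75,82,(-.5,-.4)))
E
```

```text
top 1908 [ 3.0000e-03 -1.3688e+01] y [-4.1  5. ]
front 2002 [-1.0000e-02  4.1683e+01] [-29.9  42.3]
joints [ 0.09 -0.01 -0.46  0.08 -0.97  1.18]
t 20.4 pos [ 439.6 -139.6  259.8] F [ 1.4  1.2 -1.5] w 9.0
[0.0656, 0.0386, 0.3605] [0.0017, 0.0025, 0.0008] dist 92.1 deg 0.6
```

Request:
{"method": "arm_command", "body": {
  "rows": [
    [[0.068,0.0386,0.36],[0.0017,0.0025,0.0008]],
    [[0.068,0.0386,0.36],[0.0017,0.0025,0.0008]],
    [[0.068,0.0386,0.36],[0.0017,0.0025,0.0008]],
    [[0.068,0.0386,0.36],[0.0017,0.0025,0.0008]],
    [[0.068,0.0386,0.36],[0.0017,0.0025,0.0008]]
  ]
}}

```text
clock: 20.9
position: [468.5, -158.4, 176.0]
ee_rot: [0.987, -0.132, 0.088, 0.012]
contact_force: [-0.3, 0.3, -0.5]
gripper_width: 9.2
grasp_force: 59.0
```

```bash
python3 - <<'E'
from h import *
go(ins(SO,60,81.3,(.2,-.4)),ins(SO,27,81.3,(.2,-.4)))
E
```

```text
t 20.9 pos [ 468.5 -158.4  176. ] F [-0.3  0.3 -0.5] w 9.2
[0.0157, -0.0018, 0.0662] [-0.0001, -0.0012, -0.0002] dist 17.0 deg 0.2
[0.0451, 0.0, 0.124] [0.0, 0.0, 0.0] dist 33.0 deg 0.0
```

Request:
{"method": "arm_command", "body": {
  "rows": [
    [[0.016,-0.002,0.066],[0,-0.0012,0]],
    [[0.016,-0.002,0.066],[0,-0.0012,0]],
    [[0.032,-0.002,0.105],[0,-0.0005,0]],
    [[0.045,-0.002,0.145],[0,-0.0005,0]],
    [[0.045,-0.002,0.145],[0,-0.0005,0]]
  ]
}}

```text
clock: 21.4
position: [484.3, -163.0, 139.3]
ee_rot: [0.987, -0.133, 0.085, 0.011]
contact_force: [-0.1, 1.2, -1.3]
gripper_width: 9.4
grasp_force: 59.1
```

```bash
python3 - <<'E'
from h import *
go(ins(SO,27,81.3,(.2,-.4)))
E
```

```text
t 21.4 pos [ 484.3 -163.   139.3] F [-0.1  1.2 -1.3] w 9.4
[0.022, -0.0031, 0.0343] [0.0001, 0.0008, -0.0007] dist 10.2 deg 0.2
```

Request:
{"method": "arm_command", "body": {
  "rows": [
    [[0.01,-0.003,0],[0,0.001,0]],
    [[0.016,-0.003,0.018],[0,0.001,0]],
    [[0.022,-0.003,0.034],[0,0.001,0]],
    [[0.022,-0.003,0.034],[0,0.001,0]]
  ]
}}

```text
clock: 21.8
position: [490.8, -164.3, 132.1]
ee_rot: [0.987, -0.133, 0.087, 0.012]
contact_force: [0.1, -1.6, -0.9]
gripper_width: 9.3
grasp_force: 59.2
```

```bash
python3 - <<'E'
from h import *
go(ins(SO,27,81.3,(.2,-.4)))
E
```

```text
t 21.8 pos [ 490.8 -164.3  132.1] F [ 0.1 -1.6 -0.9] w 9.3
[0.0008, -0.0011, 0.0014] [0.0002, -0.0001, -0.0007] dist 0.5 deg 0.1
```

Request:
{"method": "arm_command", "body": {
  "rows": [
    [[0.011,-0.001,0.03],[0,0,0]],
    [[0.021,-0.001,0.055],[0,0,0]],
    [[0.031,-0.001,0.083],[0,0,0]],
    [[0.038,-0.001,0.104],[0,0,0]],
    [[0.039,-0.001,0.11],[0,0,0]]
  ]
}}

```text
clock: 22.3
position: [503.8, -167.9, 107.7]
ee_rot: [0.987, -0.133, 0.086, 0.012]
contact_force: [-13.7, 6.6, 21.2]
gripper_width: 9.4
grasp_force: 62.8
```

```bash
python3 - <<'E'
from h import *
go(ins(SO,0,81.3,(.2,-.4)))
E
```

```text
t 22.3 pos [ 503.8 -167.9  107.7] F [-13.7   6.6  21.2] w 9.4
[0.0015, -0.0014, -0.0027] [0.0005, 0.0005, -0.0007] dist 0.8 deg 0.2
```

Request:
{"method": "arm_command", "body": {
  "rows": [
    [[0,0,-0.004],[0,0,0]],
    [[0,0,-0.004],[0,0,0]],
    [[0,0,-0.004],[0,0,0]]
  ],
  "grip": 0.4
}}

```text
clock: 22.6
position: [505.6, -167.7, 108.5]
ee_rot: [0.987, -0.133, 0.088, 0.012]
contact_force: [0.1, 0.5, -0.6]
gripper_width: 33.7
grasp_force: 0.0
```

Request:
{"method": "arm_command", "body": {
  "rows": [
    [[-0.02,0,-0.06],[0,0,0]],
    [[-0.06,0,-0.2],[0,0,0]],
    [[-0.1,0,-0.4],[0,0,0]],
    [[-0.14,0,-0.6],[0,0,0]],
    [[-0.14,0,-0.6],[0,0,0]]
  ]
}}

```text
clock: 23.1
position: [448.7, -151.7, 257.2]
ee_rot: [0.987, -0.132, 0.095, 0.011]
contact_force: [1.3, -0.3, 0.6]
gripper_width: 34.3
grasp_force: 0.0
```

```bash
python3 - <<'E'
from h import *
from bench import arm
im=snap("w13");cv2.imwrite("pics/w13.png",cv2.resize(im,(800,600)))
z=load("w13");W=wcloud(z);hsv=cv2.cvtColor(im,cv2.COLOR_BGR2HSV)
for o,h in((SB,(100,125)),(SO,(4,22))):
    m=(hsv[...,0]>h[0])&(hsv[...,0]<h[1])&(hsv[...,1]>120)
    L=S.inv().apply(W[m&near(W,o+S.apply([0,0,80]),80,60,190)]-o);L=L[np.abs(L[:,1])<7]
    t=L[(np.abs(L[:,0])<35)&(L[:,2]>85)];print(len(t),np.polyfit(t[:,0],t[:,2],1).round(3) if len(t)>9 else"",t[:,1].mean())
p=W[near(W,(509,-283),50,60,74)];print("bar",len(p),p.mean(0).round(1),rect(p))
p=W[near(W,(509,-283),60,28,44)];print("disc",rect(p))
go(((500,-283,170),tool(20)),((508,-283,110),tool(57)))
E
```

```text
756 [-3.0000e-03  9.3276e+01] -2.9881485791318356
731 [-8.0000e-03  9.4468e+01] -1.2586992482687236
bar 487 [ 509.9 -281.2   67.8] (array([ 510.1, -282.5]), array([57.2, 12.1]), 57.3)
disc (array([ 510.1, -282.7]), array([90.9, 89.7]), 2.7)
t 23.15 pos [ 447.8 -151.5  254.2] F [-0.3  0.6 -1.1] w 34.2
[0.2724, 0.4531, 0.3926] [0.0174, -0.0575, -0.1955] dist 164.6 deg 36.8
[0.0301, 0.0109, 0.24] [0.0, 0.0, -0.2056] dist 60.5 deg 37.0
```

View pics/w13.png

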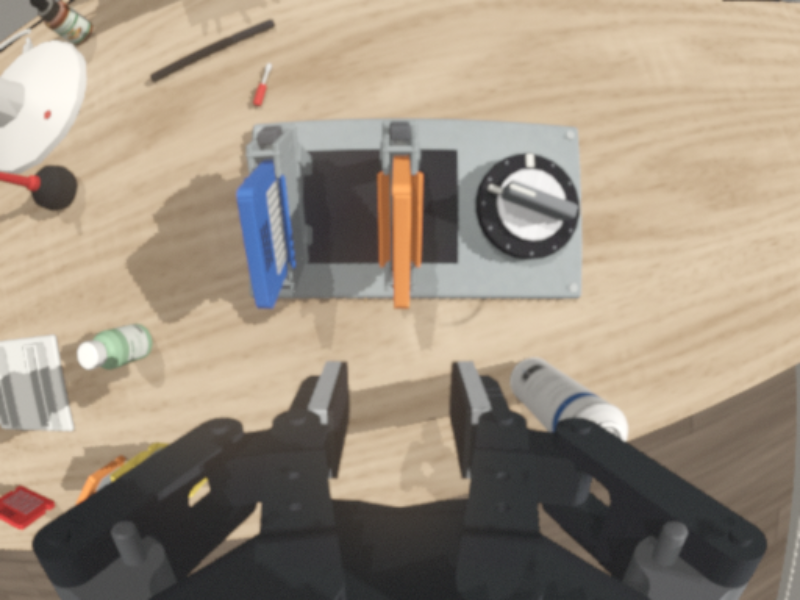

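Both panels are seated, with their tops about 95 mm above the slot floors; blue is at (263,235) and orange at (400,230). The selector is at (528,205) with its pointer still left of the mark, so I'll go to the selector bar.

Request:
{"method": "arm_command", "body": {
  "rows": [
    [[0.272,0.453,0.2],[0.0174,-0.0575,-0.1955]],
    [[0.272,0.453,0.25],[0.0174,-0.0575,-0.1955]],
    [[0.272,0.453,0.3],[0.0174,-0.0575,-0.1955]],
    [[0.272,0.453,0.392],[0.0174,-0.0575,-0.1955]],
    [[0.272,0.453,0.392],[0.0174,-0.0575,-0.1955]]
  ]
}}

```text
clock: 23.65
position: [495.2, -284.7, 156.4]
ee_rot: [0.985, 0.173, -0.012, -0.005]
contact_force: [-1.5, 0.7, -1.4]
gripper_width: 34.3
grasp_force: 0.0
```

Request:
{"method": "arm_command", "body": {
  "rows": [
    [[0.03,0.01,0.2],[0,0,-0.206]],
    [[0.03,0.01,0.2],[0,0,-0.206]],
    [[0.03,0.01,0.2],[0,0,-0.206]],
    [[0.03,0.01,0.24],[0,0,-0.206]],
    [[0.03,0.01,0.24],[0,0,-0.206]]
  ]
}}

```text
clock: 24.15
position: [503.4, -282.6, 101.9]
ee_rot: [0.878, 0.479, -0.006, -0.004]
contact_force: [-0.4, -0.5, -0.1]
gripper_width: 34.0
grasp_force: 0.0
```

Request:
{"method": "arm_command", "body": {
  "rows": [
    [[0,0,0],[0,0,0]],
    [[0,0,0],[0,0,0]],
    [[0,0,0],[0,0,0]]
  ]
}}

```text
clock: 24.45
position: [504.7, -283.0, 104.8]
ee_rot: [0.879, 0.477, -0.005, -0.003]
contact_force: [0.2, -1.0, 1.1]
gripper_width: 34.3
grasp_force: 0.0
```

```bash
python3 - <<'E'
from h import *
from bench import arm
go(((510.1,-282.6,110),tool(57)),((510.1,-282.6,43),tool(57)))
print(arm.read_state()["joints"].round(2))
E
```

```text
t 24.45 pos [ 504.7 -283.   104.8] F [ 0.2 -1.   1.1] w 34.3
[0.0129, 0.0172, -0.0209] [-0.0028, 0.0018, -0.0001] dist 7.5 deg 0.6
[0.0, 0.0, 0.268] [0.0, 0.0, 0.0] dist 67.0 deg 0.0
[-0.23  0.43 -0.27  0.   -0.88  2.79]
```

Correct, descend, settle.

Request:
{"method": "arm_command", "body": {
  "rows": [
    [[0.013,0.017,0],[-0.0028,0.0018,0]],
    [[0.013,0.017,0.08],[-0.0028,0.0018,0]],
    [[0.013,0.017,0.16],[-0.0028,0.0018,0]],
    [[0.013,0.017,0.24],[-0.0028,0.0018,0]],
    [[0.013,0.017,0.24],[-0.0028,0.0018,0]]
  ]
}}

```text
clock: 24.95
position: [507.7, -281.8, 42.8]
ee_rot: [0.879, 0.477, -0.002, -0.002]
contact_force: [-0.3, -0.0, 0.6]
gripper_width: 34.6
grasp_force: 0.0
```

```bash
python3 - <<'E'
from h import *
go(((510.1,-282.6,43),tool(57)))
E
```

```text
t 24.95 pos [ 507.7 -281.8   42.8] F [-0.3 -0.   0.6] w 34.6
[0.0027, 0.0097, -0.001] [-0.0015, 0.0003, -0.0001] dist 2.5 deg 0.3
```

Request:
{"method": "arm_command", "body": {
  "rows": [
    [[0.003,0.009,0],[-0.0015,0,0]],
    [[0.003,0.009,0],[-0.0015,0,0]],
    [[0.003,0.009,0],[-0.0015,0,0]]
  ]
}}

```text
clock: 25.25
position: [512.6, -283.3, 46.5]
ee_rot: [0.879, 0.478, 0.002, 0.003]
contact_force: [0.7, 0.3, 0.0]
gripper_width: 34.5
grasp_force: 0.0
```

Request:
{"method": "arm_command", "body": {
  "rows": [
    [[0,0,0],[0,0,0]],
    [[0,0,0],[0,0,0]],
    [[0,0,0],[0,0,0]],
    [[0,0,0],[0,0,0]]
  ],
  "grip": 0
}}

```text
clock: 25.65
position: [511.1, -282.7, 46.1]
ee_rot: [0.879, 0.477, 0.001, 0.002]
contact_force: [-2.3, 2.4, 4.7]
gripper_width: 10.8
grasp_force: 60.0
```

```bash
python3 - <<'E'
from h import *
go(((510.1,-282.6,43),tool(20)))
E
```

```text
t 25.65 pos [ 511.1 -282.7   46.1] F [-2.3  2.4  4.7] w 10.8
[-0.0021, -0.0036, 0.0124] [0.0012, -0.0004, 0.2057] dist 3.3 deg 37.0
```

Request:
{"method": "arm_command", "body": {
  "rows": [
    [[0,0,0],[0,0,0.04]],
    [[0,0,0],[0,0,0.08]],
    [[0,0,0],[0,0,0.12]],
    [[0,0,0],[0,0,0.16]],
    [[0,0,0],[0,0,0.2]]
  ]
}}

```text
clock: 26.15
position: [511.1, -282.7, 46.1]
ee_rot: [0.984, 0.18, 0.001, 0.001]
contact_force: [-2.2, 2.4, 4.6]
gripper_width: 10.8
grasp_force: 60.0
```

```bash
python3 - <<'E'
from h import *
go(((510.6,-282.6,46),tool(-15.2)))
E
```

```text
t 26.15 pos [ 511.1 -282.7   46.1] F [-2.2  2.4  4.6] w 10.8
[-0.0017, -0.0011, 0.0004] [0.0008, -0.001, 0.1998] dist 0.5 deg 36.0
```

Request:
{"method": "arm_command", "body": {
  "rows": [
    [[0,0,0],[0,0,0.04]],
    [[0,0,0],[0,0,0.08]],
    [[0,0,0],[0,0,0.12]],
    [[0,0,0],[0,0,0.16]],
    [[0,0,0],[0,0,0.2]]
  ]
}}

```text
clock: 26.65
position: [511.1, -282.7, 46.1]
ee_rot: [0.991, -0.133, 0.002, 0.001]
contact_force: [-2.1, 2.1, 4.1]
gripper_width: 10.8
grasp_force: 60.0
```

Request:
{"method": "arm_command", "body": {
  "rows": [
    [[0,0,0],[0,0,0]],
    [[0,0,0],[0,0,0]],
    [[0,0,0],[0,0,0]]
  ]
}}

```text
clock: 26.95
position: [511.1, -282.7, 46.1]
ee_rot: [0.991, -0.13, 0.002, 0.001]
contact_force: [-1.8, 2.5, 5.3]
gripper_width: 10.7
grasp_force: 60.0
```

```bash
python3 - <<'E'
from h import *
go(((510.6,-282.6,46),tool(-15.2)))
im=snap("w14");z=load("w14");
W=wcloud(z);hsv=cv2.cvtColor(im,cv2.COLOR_BGR2HSV)
m=near(W,(510,-282.6),48,30,44)&(hsv[...,2]>190)&(hsv[...,1]<40);r=np.hypot(W[...,0]-510,W[...,1]+282.6)
q=W[m&(r>34)];a=np.degrees(np.arctan2(q[:,1]+282.6,q[:,0]-510));print("rim white",len(q),np.percentile(a,[5,50,95]).round(1) if len(q) else "")
E
```

```text
t 26.95 pos [ 511.1 -282.7   46.1] F [-1.8  2.5  5.3] w 10.7
[-0.0019, -0.0001, 0.0003] [0.0004, -0.0012, 0.0013] dist 0.5 deg 0.3
rim white 248 [-19.7 -16.  -12. ]
```

Aligned; release, rise and check.

Request:
{"method": "arm_command", "body": {
  "rows": [
    [[0,0,0],[0,0,0]],
    [[0,0,0],[0,0,0]],
    [[0,0,0],[0,0,0]]
  ],
  "grip": 0.4
}}

```text
clock: 27.3
position: [511.9, -283.2, 45.2]
ee_rot: [0.991, -0.13, 0.003, 0.001]
contact_force: [0.1, -0.1, -0.1]
gripper_width: 34.1
grasp_force: 0.0
```

Request:
{"method": "arm_command", "body": {
  "rows": [
    [[0,0,-0.1],[0,0,0]],
    [[0,0,-0.3],[0,0,0]],
    [[0,0,-0.5],[0,0,0]],
    [[-0.2,-0.2,-0.7],[0,0,0]],
    [[-0.2,-0.2,-0.7],[0,0,0]]
  ]
}}

```text
clock: 27.8
position: [475.6, -220.9, 222.3]
ee_rot: [0.991, -0.131, 0.004, 0.001]
contact_force: [-0.7, 0.4, 0.4]
gripper_width: 34.1
grasp_force: 0.0
```

Request:
{"method": "arm_command", "body": {
  "rows": [
    [[0,0,0],[0,0,0]],
    [[0,0,0],[0,0,0]],
    [[0,0,0],[0,0,0]]
  ]
}}

```text
clock: 28.1
position: [475.5, -221.6, 218.9]
ee_rot: [0.991, -0.13, 0.002, 0.001]
contact_force: [0.1, -0.3, -0.2]
gripper_width: 34.1
grasp_force: 0.0
```

```bash
python3 - <<'E'
from h import *
im=snap("w15");z=load("w15");W=wcloud(z);hsv=cv2.cvtColor(im,cv2.COLOR_BGR2HSV)
cv2.imwrite("pics/w15.png",cv2.resize(im,(800,600)))
p=W[near(W,(510,-282.7),50,60,74)];print("bar",len(p),rect(p))
r=np.hypot(W[...,0]-510,W[...,1]+282.7);m=near(W,(510,-282.7),48,30,44)&(hsv[...,2]>180)&(hsv[...,1]<50)
for lo,hi in((27,33),(35,39),(39,44)):
    q=W[m&(r>lo)&(r<hi)];a=np.degrees(np.arctan2(q[:,1]+282.7,q[:,0]-510));a=a[np.abs(a+15)<30];print(lo,len(a),np.percentile(a,[5,50,95]).round(1) if len(a) else "")
for o,h in((SB,(100,125)),(SO,(4,22))):
    m=(hsv[...,0]>h[0])&(hsv[...,0]<h[1])&(hsv[...,1]>120)
    L=S.inv().apply(W[m&near(W,o+S.apply([0,0,80]),80,60,190)]-o);L=L[np.abs(L[:,1])<9]
    t=L[(np.abs(L[:,0])<35)&(L[:,2]>85)];print(len(t),np.polyfit(t[:,0],t[:,2],1).round(3) if len(t)>9 else"",np.percentile(t[:,2],95),np.percentile(t[:,1],[3,97]))
E
```

```text
bar 696 (array([ 510.7, -283. ]), array([12.7, 56.5]), 75.3)
27 40 [-42.3  -0.8  12.4]
35 17 [-17.8 -14.7 -12.9]
39 27 [-19.6 -14.7 -11.8]
705 [-1.7000e-02  9.2525e+01] 95.21797272382186 [-6.74217249  1.5130579 ]
924 [3.0000e-03 9.3262e+01] 95.26832981919074 [-6.47558559  2.61449143]
```

View pics/w15.png

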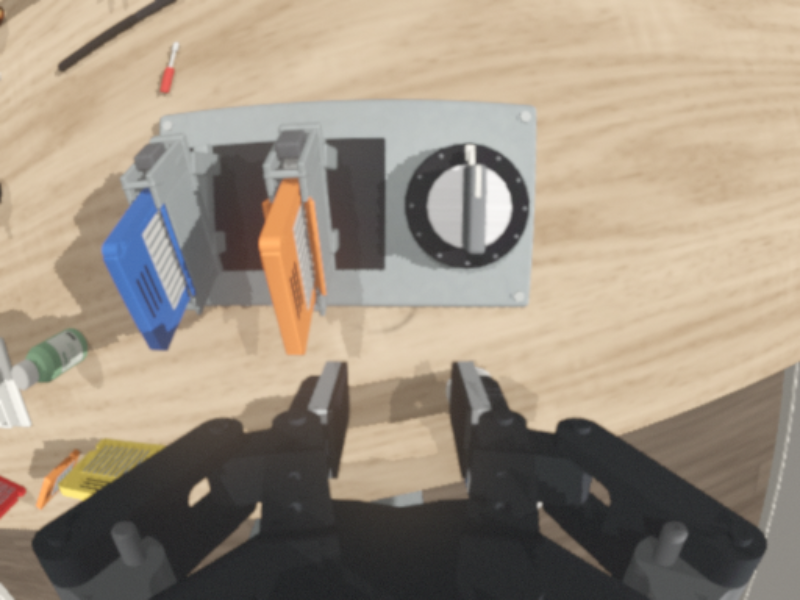

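The pointer stands at the index mark at (470,155), with both panels seated. I'll check the bystanders numerically, then hand in.

```bash
python3 - <<'E'
from h import *
from bench import arm
im,d=arm.get_image("scene");i=arm.camera_info("scene");W=cloud(dict(d=d,**{k:np.array(v) for k,v in i.items()}))
ok=True
for n,ce,hz in(("can",(350,-260),187),("bulb",(672,163),122),("gb",(480,112),94)):
    p=W[near(W,ce,60,15,190)];print(n,len(p),rect(p),p[:,2].max().round());ok&=abs(p[:,2].max()-hz)<5
print(ok)
if ok: print(arm.job_done())
E
```

```text
can 773 (array([ 357. , -256.1]), array([40.7, 42.1]), 85.4) 186.0
bulb 251 (array([687.9, 163.6]), array([86.7, 46.1]), 20.6) 123.0
gb 245 (array([488.7, 102.8]), array([33.4, 30.9]), 13.7) 94.0
True
the job is handed in; nothing more can be done
None
```

Both panels are fully home in the slots of their own colour, the selector pointer stands at the index mark (turned clockwise, the shorter way), the spray can, blower bulb and green bottle stand where they were, and the job was handed in at about 28 s; no verdict came back.

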